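Demagnetise a screwdriver with a hand-lever feed

TASK

Take the blue screwdriver out of its stand and lay it down flat on the pink pad, let go, then take it again by the handle from above and lay it flat in the trough of the blue demagnetiser, blade towards the coil tunnel and handle end just in front of the white pusher, and let go. Then swing the red-gripped sprung lever all the way to its stop, so that the pusher feeds the blade into the tunnel, and let the lever return to rest. Lay the screwdriver down each time without dropping it or letting it topple, do not force the lever, and leave the flux jar, the solder spool and the red phone where they are.

Things in the scene. Friction and masses are not known exactly. Their poses are not given: they have to be found in the camera images.
- screwdriver: Loose blue screwdriver 133 mm long, 30 g: hexagonal handle 72 mm long, 11 to 13 mm thick; blade 57 mm long, 3 mm thick. +y runs from blade to handle end; origin half way along, on the handle's surface (centre line is 5.5 mm off along +z). Handle spans y -6 to +66 mm, balance point +26. Starts in the stand, blade down, upper 54 mm free, leaning a few degrees at most. Its roll never matters.
- blade_tip (a point): Point at the blade's tip, on the screwdriver's centre line.
- handle_end (a point): Point at the free end of the handle, on the centre line, 131 mm from the tip point.
- stand: Fixed grey and black stand 98 x 58 mm, 78 mm high, three bores in a row along its x axis, 27 mm apart; the screwdriver stands in the middle one, the others are empty. Origin under its centre on the worktop. Bores are 16.5 mm square for the upper 18 mm, 10 mm round below: lift 80 mm straight up to clear.
- stand_bore (a point): Centre of the middle bore's mouth on the stand's top, 78 mm above the worktop.
- pink_pad: Fixed pink pad, 70 (x) by 105 (y) mm, 9 mm thick. Origin under its centre on the worktop. Laid across its short way, the screwdriver overhangs it.
- demagnetiser: Fixed blue demagnetiser on a grey base plate 110 (x) by 335 (y) mm, 10 mm thick. Origin on the worktop, x across, +y the feed direction. In its frame (mm): pusher housing y -175 to -105, 60 high; white pusher's face rests at y -85 and moves 60 in +y at full lever stroke; coil tunnel block y +75 to +135, 74 wide, 62 high, opening 32 wide, 30 high.
- trough (a point): Middle of the trough on its floor: x 0, y -20, z 10 mm in the demagnetiser's frame. The trough runs along y between two pairs of cheeks, 12 mm high and 24 mm apart inside (y -85 to -50 and +10 to +45), open at the sides between them for the fingers. A screwdriver laid with its handle end at y -72 has its tip at +59, short of the tunnel.
- tunnel_mouth (a point): Centre of the tunnel's opening: x 0, y +75, z 25 mm in the demagnetiser's frame.
- feed_lever (a joint): Lever angle: 0 at rest, 1.0 rad at its stop; clockwise seen from above about the vertical axis through the lever pivot: the grip, on the -x side of the demagnetiser, swings from -y to +y. Sprung back to 0: about 2.5 N at the grip to start, 7 N just before the stop, which is rigid.
- lever_knuckle (a joint): Overload knuckle between the lever's hub and its arm, on the same axis: stays at 0 until about 20 N presses the grip on against the stop, then gives way, 0.08 rad at about 38 N, and springs back. Bending it counts as forcing the lever.
- lever_pivot (a point): Point on the lever's vertical axis on top of the pusher housing, 66 mm above the worktop; x 0, y -140 mm in the demagnetiser's frame.
- lever_grip (a point): Top centre of the upright red grip: 18 mm thick, bottom 70 mm and top 120 mm above the worktop, 110 mm from the lever's axis. At rest the arm leans 0.5 rad from the demagnetiser's -x towards its -y, at the stop 0.5 rad towards +y.
- flux_jar: Loose jar 46 mm wide, 35 mm high, white lid, amber below; bystander. Origin under its centre.
- solder_spool: Loose blue spool 62 mm wide, 44 mm high; bystander. Origin under its centre.
- phone_red: Loose dark red phone 103 x 48 x 14 mm lying flat; bystander. Origin under its centre.
Not all that is in view belongs to the job. What is shaped like the pink_pad but purple or yellow is not meant.

How it is judged:
By the outcome, as a careful person would: the job done as asked, in the order asked, and still so for the second after the job is handed in, with the robot touching nothing.
It also fails if it takes over 72 s, if anything falls off the work surface, if the arm or the gripper's body presses on something with over 40 N, if the wrist force passes 120 N, or if a joint passes its speed limit or range.

ROBOT

A 6-joint arm with a two-finger parallel gripper is mounted at the origin on a cart in front of the work surface, level with it; the furniture and walls round the work are solid. World frame = base frame: x ahead of the robot, y to its left, z up, the work surface at z = 0. Lengths are in m, angles in rad, forces in N, time in s.
With the tool pointing down it reaches from about 0.3 to 0.75 m from the base axis. Payload 8.5 kg.
Tool frame: the origin (TCP) lies at the very end of the fingers, on their centre line; the grasp point (between the pads) lies 19 mm behind it; z points along the fingers, y is the line along which they close (so a half turn about z gives the same grasp; the last joint's range is limited). The gripper opens to 85 mm and grips with 20 to 120 N. Pads are 22 mm wide; open, the fingers measure 114 mm over their backs; the gripper's body (76 mm by 85 mm) begins 54 mm behind the grasp point. The pads swing forward as they close: fully open they stand 13 mm farther back than shut.
Start: joints at [0.906, 0.381, 1.297, -0, 1.464, -0.215], TCP at [0.239, 0.495, 0.192] pointing down, gripper open.
Joint ranges: [-3.11, 3.11], [-0.89, 2.33], [0.22, 2.48], [-1.42, 4.56], [0.17, 2.85], [-2.88, 2.88]. Speed limits (rad/s): [2.39, 2.39, 3.14, 3.14, 3.14, 3.14].

INTERFACE

Orientations are given as a unit quaternion [w, x, y, z].
In Python, from bench import arm, cams gives the robot as it stands. The module is installed in compiled form; this text tells all that it offers.
- The arm moves only by the tool drive_tool, never from a script. Its argument "deltas" is a list of rows, each a list of 3 entries, a list of its own where there are three numbers: the shift along the tool's x, y, z each as a share of 150 mm, from -1 to 1, then the turn, a rotation vector about the tool's x, y, z each as a share of 120 degrees, from -1 to 1, then the opening, from 0 (shut) to 1 (fully open). A call has 1 to 8 rows; each row shifts and turns the commanded pose from where the row before left it, along the tool's axes as they then stand; what a row does not reach is not made up. A row lasts 1/12 s, in which the tool goes at most 41.7 mm and 7.16 degrees, less where a joint would pass 70% of its speed; a pose out of reach is approached as far as the arm can. A call with a number of a shift or a turn outside -1 to 1 is refused whole. A call with a gripper value outside its range is refused whole. The fingers move at their own pace and stop on an object; the grip force is fixed at half the most. Time passes only in rows, so rows that do not move let the fingers close. It gives the time, the measured TCP pose, the force, the opening and the grip force at its end, in the units of the state.
- arm.state(): the state, without advancing time (a new reading comes with each control period).
- cams.snapshot(name): name is "side" or "top" or "wrist"; returns a dict with "frame" (400x640x3 uint8, red, green, blue), "depth" (400x640 float32, m along the optical axis (not along the pixel's ray), 0 where there is no reading), "K" (3x3 intrinsics, pixels), "view" (4x4, takes a point from world to camera coordinates); the wrist camera has in their place "T_tool_cam" (4x4, takes a point from camera to tool coordinates, whose origin is the TCP and whose axes are the flange's). Camera axes: x right, y down, z forward; pixel columns grow to the right and rows downward; lengths in m; the calibration is good to about 2 mm. A picture is of the moment at which its call begins: read the wrist's pose just before it.
- arm.close_job(): hands the job in; it is judged then, once.
The state is a dict: "time_s": time; "joints": joint angles; "joint_velocities": joint speeds; "joint_torque": joint torques, N m; "tool_pos": TCP position; "tcp_rot": TCP orientation; "wrist_force": force on the tool from outside, world axes, zero at the start; "torque": the same for the moment, N m; "opening": opening from 0.0 (shut) to 1.0 (fully open); "gripper_force": force on a finger pad.
Only numpy, scipy, OpenCV 4.12 (cv2) and the standard library are available. Lean on these libraries where they do the work, as an engineer would, in place of code of your own. Each camera call takes 0.05 s, during which the arm holds its last target. There are 200 camera calls.

## Working session

There is one attempt and no reset: what is moved stays moved. The work goes in short steps, Python scripts to look and compute and a tool call to move; the robot and the scene stay as the last step left them, time stands still between calls to the robot, and variables do not carry over. Pictures are saved under pics/ and viewed, at most 15 in all, crops included, and the job is handed in when it is done.

Besides the shell and the picture viewer there is one more tool, called in YAML: its name, and indented under it one key for each argument. drive_tool: Moves the arm, as the interface text tells. Its arguments: {"type":"object","properties":{"deltas":{"type":"array","items":{"type":"array"}}},"required":["deltas"]}

```bash
mkdir -p pics
cat > h.py <<'E'
import numpy as np,cv2,pickle
from bench import arm,cams
from scipy.spatial.transform import Rotation as R
def snap(n,save=None):
    s=arm.state(); d=cams.snapshot(n)
    if n=="wrist":
        T=np.eye(4);q=s["tcp_rot"];T[:3,:3]=R.from_quat([q[1],q[2],q[3],q[0]]).as_matrix();T[:3,3]=s["tool_pos"]
        d["c2w"]=T@d["T_tool_cam"]
    else: d["c2w"]=np.linalg.inv(d["view"])
    if save: cv2.imwrite(f"pics/{save}.png",d["frame"][:,:,::-1]); pickle.dump(d,open(f"pics/{save}.pkl","wb"))
    return d
def ray(d,u,v):
    r=np.linalg.inv(d["K"])@[u,v,1.]; return d["c2w"][:3,3],d["c2w"][:3,:3]@r
def onz(d,u,v,z):
    o,r=ray(d,u,v); return o+r*(z-o[2])/r[2]
def dep(d,u,v):
    o,r=ray(d,u,v); return o+r*d["depth"][int(v),int(u)]
def cloud(d):
    h,w=d["depth"].shape;u,v=np.meshgrid(np.arange(w),np.arange(h))
    p=np.stack([u,v,np.ones_like(u)],-1)@np.linalg.inv(d["K"]).T*d["depth"][...,None]
    return p@d["c2w"][:3,:3].T+d["c2w"][:3,3]
def load(n): return pickle.load(open(f"pics/{n}.pkl","rb"))
E
python3 - <<'E'
from h import *
a=snap("top","top0");b=snap("side","side0");w=snap("wrist","wr0")
s=arm.state();print(s)
for d in (a,b,w): print(d["c2w"].round(3),d["K"][0,0])
E
```

```text
{'time_s': 0.15, 'joints': array([ 9.05695932e-01,  3.81046911e-01,  1.29802494e+00, -3.03410008e-05,
        1.46357245e+00, -2.15279728e-01]), 'joint_velocities': array([-0.0006814 ,  0.00080492, -0.0020104 , -0.00203187, -0.00047363,
       -0.00099283]), 'joint_torque': array([ 2.43686962e-03, -4.48626566e+01, -2.31345445e+01, -1.40776724e-04,
        3.82281578e-03,  5.03635260e-05]), 'tool_pos': array([0.2389833 , 0.49508561, 0.19137139]), 'tcp_rot': array([-2.10414133e-04,  2.23017333e-01,  9.74814337e-01, -4.82122780e-04]), 'wrist_force': array([ 0.00478508, -0.33238096,  0.2436314 ]), 'torque': array([ 0.02557768, -0.04346603, -0.02371373]), 'gripper_force': 0.0, 'opening': 1.0024520245958644}
[[ 0.012 -0.988  0.157  0.411]
 [-1.    -0.012  0.002  0.007]
 [-0.    -0.157 -0.988  1.018]
 [ 0.     0.     0.     1.   ]] 412.65989055892777
[[ 0.999 -0.025  0.024  0.555]
 [-0.034 -0.635  0.772 -0.921]
 [-0.004 -0.772 -0.635  0.885]
 [ 0.     0.     0.     1.   ]] 423.53930595974845
[[ 0.437  0.868  0.235  0.18 ]
 [ 0.899 -0.422 -0.116  0.524]
 [-0.002  0.261 -0.965  0.372]
 [ 0.     0.     0.     1.   ]] 336.92540686578025
```

View pics/top0.png

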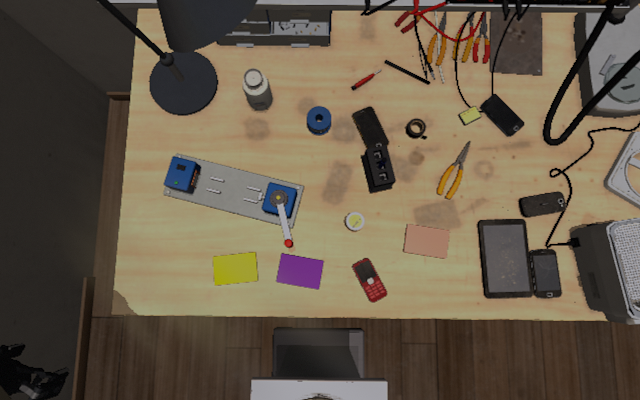

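View pics/side0.png

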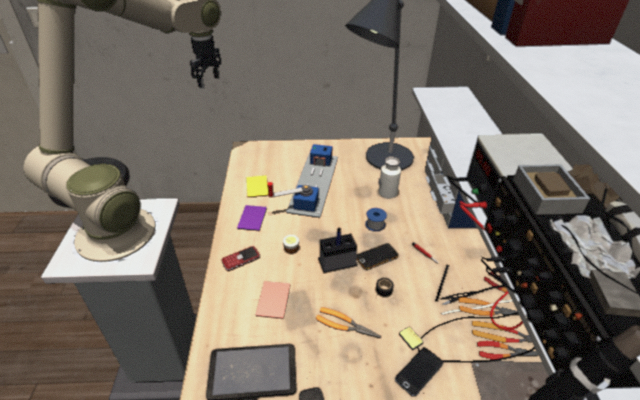

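Top: demagnetiser lower-left (coil 182,173; pivot 279,198; red grip 289,243), stand ~(378,165), pink pad (426,241), jar (355,222), phone (369,280), spool (318,120). The side view confirms the layout. Next I zoom in and measure.

Run:
```python
from h import *
a=load("top0");b=load("side0")
im=cv2.imread("pics/top0.png")[100:310,155:455]; cv2.imwrite("pics/c1.png",cv2.resize(im,None,fx=2.66,fy=2.66,interpolation=cv2.INTER_CUBIC))
im=cv2.imread("pics/side0.png")[135:325,215:415]; cv2.imwrite("pics/c2.png",cv2.resize(im,None,fx=3,fy=3,interpolation=cv2.INTER_CUBIC))
for n,d in(("top",a),("side",b)):
    C=cloud(d);hsv=cv2.cvtColor(d["frame"],cv2.COLOR_RGB2HSV)
    H,S,V=[hsv[...,i].astype(int) for i in range(3)]
    inb=(C[...,2]>-.02)&(C[...,2]<.2)&(C[...,0]>.15)&(C[...,0]<.75)&(C[...,1]>-.4)&(C[...,1]<.5)
    for nm,m in {"pink":(H<12)&(S>50)&(S<130)&(V>150),"blue":(H>100)&(H<125)&(S>120),"red":((H<6)|(H>172))&(S>170)}.items():
        k,l,st,ce=cv2.connectedComponentsWithStats((m&inb).astype(np.uint8))
        for i in range(1,k):
            if st[i,4]>12:
                p=np.median(C[l==i],0); print(n,nm,st[i],ce[i].round(1),p.round(3),"zmax",C[l==i][:,2].max().round(3))
```

```text
top pink [ 406  224   43   35 1058] [427.8 240.2] [ 0.479 -0.264  0.009] zmax 0.015
top blue [311 127  14   3  27] [317.7 128. ] [0.747 0.009 0.045] zmax 0.046
top blue [313 132  12   3  18] [318.8 132.9] [0.749 0.006 0.004] zmax 0.008
top blue [164 157  37  34 718] [180.7 173.3] [0.626 0.333 0.061] zmax 0.068
top blue [379 160   7   8  30] [381.2 163.6] [ 0.643 -0.135  0.11 ] zmax 0.129
top blue [262 183  35  35 531] [279.4 198.9] [0.568 0.101 0.059] zmax 0.073
top red [285 239   8   8  50] [288.3 242.7] [0.461 0.07  0.12 ] zmax 0.122
top red [353 259  16   8  24] [360.2 262. ] [ 0.423 -0.095  0.013] zmax 0.017
top red [360 276  27  26 200] [374.2 289.8] [ 0.355 -0.132  0.013] zmax 0.017
side pink [256 281  34  38 971] [273.1 299.7] [ 0.477 -0.264  0.009] zmax 0.014
side blue [311 145  21  20 233] [321.5 152.6] [0.629 0.317 0.061] zmax 0.068
side blue [294 187  24  24 358] [306.1 200.4] [0.569 0.07  0.053] zmax 0.065
side blue [336 232   5  13  29] [338.  239.2] [ 0.646 -0.143  0.092] zmax 0.12
side red [268 183   5  13  42] [270.  188.9] [0.461 0.064 0.106] zmax 0.121
```

View pics/c1.png

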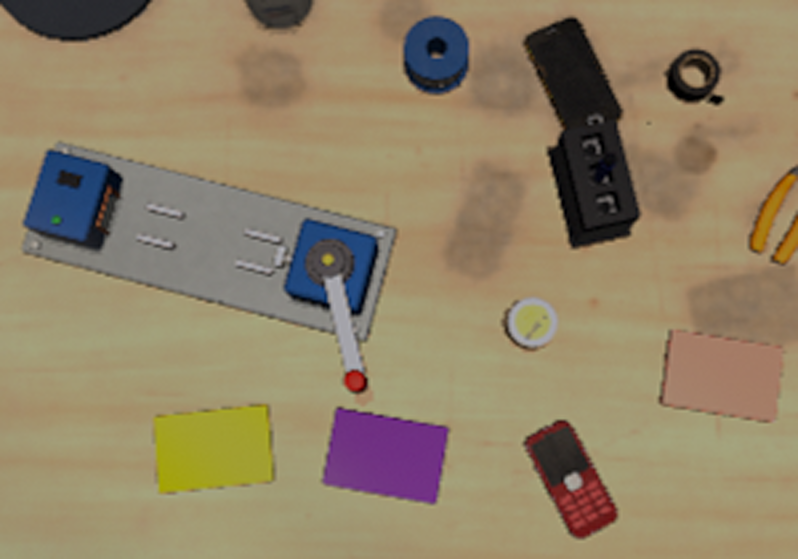

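View pics/c2.png

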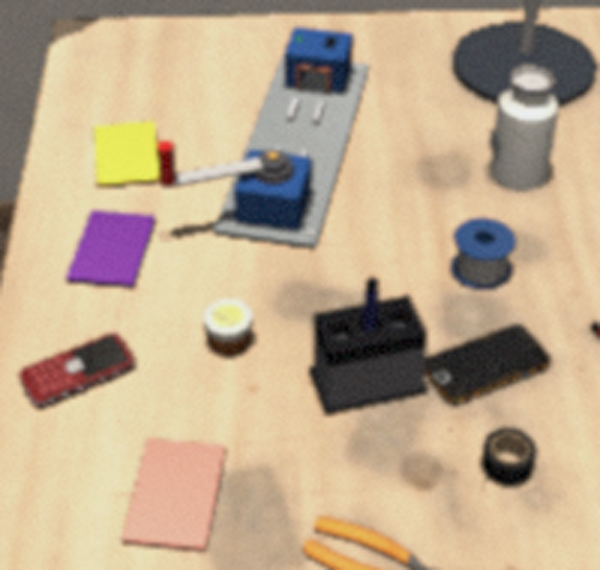

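c1 shows the plate running from the coil (75,195) to the housing (330,262), the stand bores at about (592,145), (602,172), (606,204), and the pink pad at (722,375). The screwdriver leans only slightly. c2 agrees.

Run:
```python
from h import *
P={}
for n in("top0","side0"):
    d=load(n);C=cloud(d);hsv=cv2.cvtColor(d["frame"],cv2.COLOR_RGB2HSV)
    H,S,V=[hsv[...,i].astype(int) for i in range(3)]
    def box(m): return (C[...,0]>m[0])&(C[...,0]<m[1])&(C[...,1]>m[2])&(C[...,1]<m[3])
    def rect(nm,m):
        m=cv2.morphologyEx(m.astype(np.uint8),cv2.MORPH_OPEN,np.ones((2,2)))
        k,l,st,_=cv2.connectedComponentsWithStats(m);i=1+np.argmax(st[1:,4]);p=C[l==i]
        r=cv2.minAreaRect((p[:,:2]*1000).astype(np.float32));print(n,nm,st[i,4],np.round(r[0],1),np.round(r[1],1),round(r[2],1),"z",np.median(p[:,2]).round(4))
    rect("pink",(H<12)&(S>50)&(S<130)&(V>150)&box((.4,.56,-.36,-.16)))
    rect("plate",box((.45,.75,0.0,.43))&(C[...,2]>.004)&(C[...,2]<.1)&(S<60 if n=="top0" else S<70)|(box((.45,.75,0.0,.43))&(H>100)&(H<125)&(S>120)))
    rect("housing",box((.5,.65,0.0,.16))&(C[...,2]>.05)&(H>100)&(H<125)&(S>120)&(C[...,2]<.075))
    rect("coil",box((.5,.7,0.25,.43))&(C[...,2]>.052)&(C[...,2]<.075))
    rect("stand",box((.52,.72,-.22,-.06))&(C[...,2]>.07)&(C[...,2]<.085))
    m=(H>100)&(H<130)&(S>90)&box((.55,.75,-.22,-.06))&(C[...,2]>.085);p=C[m];print(n,"driver",len(p),p.mean(0).round(4)); 
    for lo,hi in((.085,.1),(.1,.115),(.115,.14)):
        q=p[(p[:,2]>lo)&(p[:,2]<hi)];print(len(q),q.mean(0).round(4) if len(q) else "")
    vv,uu=np.nonzero(m);i=np.argsort(vv);print("top px",uu[i[:6]],vv[i[:6]],"bottom",uu[i[-6:]],vv[i[-6:]])
    m=(V>200)&box((.5,.62,.0,.16))&(C[...,2]>.06)&(H>20)&(H<35)&(S>120); print("yellow pivot",C[m].mean(0).round(4) if m.any() else None)
    m=((H<6)|(H>172))&(S>170)&box((.4,.52,.02,.12))&(C[...,2]>.115);print("grip",m.sum(),C[m].mean(0).round(4))
```

```text
top0 pink 1001 [ 466.4 -154.5] [ 86.  330.5] 4.5 z 0.0088
top0 plate 5727 [574.4 172.6] [436.6 163.6] 65.9 z 0.0111
top0 housing 499 [502.1  78.4] [215.7  86.3] 16.2 z 0.0594
top0 coil 783 [543.9 179.2] [428.2  81.4] 63.0 z 0.0614
top0 stand 654 [ 551.9 -104.4] [ 97.5 346.4] 67.5 z 0.0776
top0 driver 29 [ 0.6435 -0.1355  0.1108]
5 [ 0.6432 -0.1344  0.092 ]
13 [ 0.6436 -0.135   0.1082]
11 [ 0.6436 -0.1367  0.1224]
top px [381 380 381 382 385 379] [160 161 161 161 161 162] bottom [379 380 381 382 379 381] [165 165 165 165 166 166]
yellow pivot None
grip 43 [0.4615 0.0708 0.1195]
side0 pink 969 [ 494.5 -565.8] [ 84.4 716.1] 3.0 z 0.0084
side0 plate 2129 [ 525.5 -228.6] [1371.1  205.3] 83.9 z 0.012
side0 housing 189 [571.4  92.3] [65.2 62.9] 73.7 z 0.0577
side0 coil 231 [ 579.1 -234.9] [1371.2   76.7] 84.8 z 0.061
side0 stand 455 [ 589.2 -472.4] [894.6  98.9] 79.4 z 0.0768
side0 driver 31 [ 0.6478 -0.1439  0.1014]
16 [ 0.6482 -0.1436  0.0932]
11 [ 0.6474 -0.1445  0.1072]
4 [ 0.647  -0.1436  0.1179]
top px [338 338 339 338 339 338] [232 233 233 234 234 235] bottom [340 337 338 339 340 340] [240 241 241 241 241 242]
yellow pivot None
grip 13 [0.4615 0.0663 0.1191]
```

Run:
```python
from h import *
for n in("top0","side0"):
    d=load(n);C=cloud(d);hsv=cv2.cvtColor(d["frame"],cv2.COLOR_RGB2HSV)
    H,S,V=[hsv[...,i].astype(int) for i in range(3)]
    def box(m): return (C[...,0]>m[0])&(C[...,0]<m[1])&(C[...,1]>m[2])&(C[...,1]<m[3])
    def rect(nm,m):
        k,l,st,_=cv2.connectedComponentsWithStats(m.astype(np.uint8),connectivity=4);i=1+np.argmax(st[1:,4]);p=C[l==i]
        r=cv2.minAreaRect((p[:,:2]*1000).astype(np.float32));print(n,nm,st[i,4],np.round(r[0],1),np.round(r[1],1),round(r[2],1),"z",np.median(p[:,2]).round(4))
    rect("pink",(H<12)&(S>50)&(S<130)&(V>150)&box((.4,.56,-.36,-.16)))
    rect("plate",box((.45,.75,0.0,.43))&(C[...,2]>.006)&(C[...,2]<.02)&(S<60))
    rect("housing",box((.5,.65,0.0,.16))&(C[...,2]>.055)&(H>100)&(H<125)&(S>120)&(C[...,2]<.068))
    rect("coil",box((.5,.7,0.25,.43))&(C[...,2]>.055)&(C[...,2]<.075))
    rect("stand",box((.52,.72,-.22,-.06))&(C[...,2]>.07)&(C[...,2]<.085))
    rect("jar",box((.48,.6,-.12,-.03))&(C[...,2]>.025)); rect("phone",box((.3,.45,-.2,-.03))&(C[...,2]>.008))
a=load("top0");b=load("side0")
def tri(p,q):
    o1,r1=ray(a,*p);o2,r2=ray(b,*q);A=np.stack([r1,-r2],1);t=np.linalg.lstsq(A,o2-o1,rcond=None)[0]
    x,y=o1+r1*t[0],o2+r2*t[1];print(((x+y)/2).round(4),"gap",np.linalg.norm(x-y).round(4))
tri((288.3,242.7),(270,184));tri((279,197.5),(306.5,187)); tri((382.3,162.0),(338.5,231.5))
# driver seen in top
tri((427.8,240.2),(273.1,299.7))
```

```text
top0 pink 1038 [ 476.  -259.1] [102.8  69.5] 81.9 z 0.0089
top0 plate 3662 [596.6 218.6] [333.9 109.8] 76.1 z 0.0098
top0 housing 482 [566.6  99.1] [67.6 69.3] 76.7 z 0.0595
top0 coil 768 [625.8 337.2] [60.6 73.6] 76.0 z 0.0615
top0 stand 662 [ 647.6 -137.7] [91.  51.3] 13.1 z 0.0777
top0 jar 289 [519.9 -80.5] [43.4 44. ] 89.9 z 0.0351
top0 phone 835 [ 381.1 -117.8] [102.2  47.1] 28.9 z 0.0131
side0 pink 971 [ 476.4 -259.4] [108.3  70.6] 82.4 z 0.0086
side0 plate 1177 [597.5 216.1] [337.4 109.6] 75.9 z 0.01
side0 housing 158 [570.2  95. ] [69.7 66.8] 73.7 z 0.0596
side0 coil 216 [626.6 335.2] [62.9 75. ] 76.3 z 0.0616
side0 stand 461 [ 648.2 -139.9] [90.4 54.6] 12.4 z 0.0772
side0 jar 179 [521.1 -83.8] [43.2 46.2] 41.4 z 0.0347
side0 phone 490 [ 381.6 -120. ] [101.9  50.3] 28.9 z 0.0128
[0.4616 0.07   0.1171] gap 0.0005
[0.5684 0.0965 0.0811] gap 0.0032
[ 0.6462 -0.1368  0.1161] gap 0.003
[ 0.4772 -0.2629  0.0076] gap 0.0013
```

drive_tool:
  deltas:
    - [[0,0,-0.12],[0,0,0.053],1]
    - [[0,0,-0.12],[0,0,0.053],1]
    - [[0,0,-0.12],[0,0,0.053],1]
    - [[0,0,-0.12],[0,0,0.053],1]
    - [[0,0,-0.12],[0,0,0.053],1]
    - [[0,0,-0.12],[0,0,0.053],1]
    - [[0,0,-0.12],[0,0,0.053],1]
    - [[0,0,-0.12],[0,0,0.053],1]

```text
time_s: 0.82
tool_pos: [0.239, 0.4951, 0.3365]
tcp_rot: [0.0, 0.622, 0.783, -0.0]
wrist_force: [-0.2, 0.4, 0.1]
opening: 1.005
gripper_force: 0.0
```

```bash
cat >> h.py <<'E'
def rot():
    q=arm.state()["tcp_rot"];return R.from_quat([q[1],q[2],q[3],q[0]])
def goto(pos,Rt=None):
    "print tool-frame shift (share) to pos and turn (share) to matrix Rt"
    s=arm.state();M=rot().as_matrix()
    print("pos",s["tool_pos"].round(4),"q",s["joints"].round(2),"F",s["wrist_force"].round(1),"open",round(s["opening"],3),"t",round(s["time_s"],2))
    if pos is not None: print("shift",(M.T@(np.array(pos)-s["tool_pos"])/.15).round(3))
    if Rt is not None: print("turn",np.degrees(R.from_matrix(M.T@Rt).as_rotvec()).round(2),"share",(np.degrees(R.from_matrix(M.T@Rt).as_rotvec())/120).round(4))
def frame(z,y):
    z=np.array(z,float);z/=np.linalg.norm(z);y=np.array(y,float);y-=z*(y@z);y/=np.linalg.norm(y);return np.stack([np.cross(y,z),y,z],1)
SA=np.array([.974,.225,0]); SD=np.array([.225,-.974,0])
E
python3 - <<'E'
from h import *
goto([.60,.12,.35],frame([0,0,-1],SA))
print(rot().as_matrix().round(3))
E
```

```text
pos [0.239  0.4951 0.3365] q [ 0.91  0.33  0.97 -0.    1.84  0.68] F [-0.2  0.4  0.1] open 1.005 t 0.82
shift [-2.979  1.781 -0.09 ]
turn [-0.03  0.02  0.03] share [-0.0002  0.0002  0.0002]
[[-0.226  0.974 -0.   ]
 [ 0.974  0.226 -0.001]
 [-0.    -0.001 -1.   ]]
```

drive_tool:
  deltas:
    - [[-0.24,0.14,0],[0,0,0],1]
    - [[-0.24,0.14,0],[0,0,0],1]
    - [[-0.24,0.14,0],[0,0,0],1]
    - [[-0.24,0.14,0],[0,0,0],1]
    - [[-0.24,0.14,0],[0,0,0],1]
    - [[-0.24,0.14,0],[0,0,0],1]
    - [[-0.24,0.14,0],[0,0,0],1]
    - [[-0.24,0.14,0],[0,0,0],1]

```text
time_s: 1.48
tool_pos: [0.47, 0.2521, 0.3357]
tcp_rot: [-0.0, 0.62, 0.784, -0.0]
wrist_force: [0.5, 1.0, -0.0]
opening: 1.0
gripper_force: 0.0
```

drive_tool:
  deltas:
    - [[0,0,0],[0,-0.05,0],1]
    - [[0,0,0],[0,-0.05,0],1]
    - [[0,0,0],[0,-0.05,0],1]
    - [[0,0,0],[0,-0.05,0],1]
    - [[0,0,0],[0,-0.05,0],1]
    - [[0,0,0],[0,-0.05,0],1]
    - [[0,0,0],[0,-0.05,0],1]

```text
time_s: 2.07
tool_pos: [0.4689, 0.2543, 0.3362]
tcp_rot: [0.283, 0.578, 0.732, -0.223]
wrist_force: [0.6, -0.1, 1.0]
opening: 0.998
gripper_force: 0.0
```

Run:
```python
from h import *
goto([.60,.05,.2],frame(SD,SA))
```

```text
pos [0.4689 0.2543 0.3362] q [ 0.62  0.47  0.96 -0.73  1.93  0.2 ] F [ 0.6 -0.1  1. ] open 0.998 t 2.07
shift [-0.519  0.534  1.7  ]
turn [  0.38 -47.72   0.11] share [ 0.0031 -0.3977  0.0009]
```

drive_tool:
  deltas:
    - [[0,0,0],[0,0.05,0],1]
    - [[0,0,0],[0,0.05,0],1]
    - [[0,0,0],[0,0.05,0],1]
    - [[0,0,0],[0,0.05,0],1]
    - [[0,0,0],[0,0.05,0],1]
    - [[0,0,0],[0,0.05,0],1]
    - [[0,0,0],[0,0.05,0],1]

```text
time_s: 2.65
tool_pos: [0.469, 0.2542, 0.3364]
tcp_rot: [-0.002, 0.62, 0.785, 0.002]
wrist_force: [0.3, 0.3, -0.1]
opening: 1.0
gripper_force: 0.0
```

drive_tool:
  deltas:
    - [[0,0,0],[0,0,0.058],1]
    - [[0,0,0],[0,0,0.058],1]
    - [[0,0,0],[0,0,0.058],1]
    - [[0,0,0],[0,0,0.058],1]
    - [[0,0,0],[0,0,0.058],1]
    - [[0,0,0],[0,0,0.058],1]
    - [[0,0,0],[0,0,0.058],1]
    - [[0,0,0],[0,0,0.058],1]

```text
time_s: 3.32
tool_pos: [0.4689, 0.2539, 0.3356]
tcp_rot: [-0.0, 0.916, 0.401, -0.0]
wrist_force: [0.7, 0.3, -0.2]
opening: 1.001
gripper_force: 0.0
```

drive_tool:
  deltas:
    - [[-0.18,0.2,0],[0,0,0],1]
    - [[-0.18,0.2,0],[0,0,0],1]
    - [[-0.18,0.2,0],[0,0,0],1]
    - [[-0.18,0.2,0],[0,0,0],1]
    - [[-0.18,0.2,0],[0,0,0],1]
    - [[-0.18,0.2,0],[0,0,0],1]
    - [[-0.18,0.2,0],[0,0,0],1]
    - [[-0.18,0.2,0],[0,0,0],1]

```text
time_s: 3.98
tool_pos: [0.5006, -0.0693, 0.3358]
tcp_rot: [-0.0, 0.915, 0.404, -0.0]
wrist_force: [0.4, 0.3, 0.0]
opening: 1.001
gripper_force: 0.0
```

drive_tool:
  deltas:
    - [[-0.18,0.2,0],[0,0,0],1]
    - [[-0.18,0.2,0],[0,0,0],1]
    - [[-0.18,0.2,0],[0,0,0],1]
    - [[-0.18,0.2,0],[0,0,0],1]
    - [[0,0,0],[0,0.055,0],1]
    - [[0,0,0],[0,0.055,0],1]
    - [[0,0,0],[0,0.055,0],1]
    - [[0,0,0],[0,0.055,0],1]

```text
time_s: 4.65
tool_pos: [0.5171, -0.2284, 0.3365]
tcp_rot: [-0.093, 0.89, 0.393, 0.212]
wrist_force: [0.6, 0.1, -0.7]
opening: 1.004
gripper_force: 0.0
```

Run:
```python
from h import *
goto([.647-.1,-.138-.1,.3],frame([.707,.707,0],[.707,-.707,0]))
```

```text
pos [ 0.5171 -0.2284  0.3365] q [-0.87  0.3   1.09  0.47  1.78 -0.04] F [ 0.6  0.1 -0.7] open 1.004 t 4.65
shift [-0.031  0.19   0.257]
turn [-2.29 63.27  1.53] share [-0.0191  0.5272  0.0128]
```

drive_tool:
  deltas:
    - [[0,0,0],[-0.002,0.053,0.0013],1]
    - [[0,0,0],[-0.002,0.053,0.0013],1]
    - [[0,0,0],[-0.002,0.053,0.0013],1]
    - [[0,0,0],[-0.002,0.053,0.0013],1]
    - [[0,0,0],[-0.002,0.053,0.0013],1]

```text
time_s: 5.07
tool_pos: [0.5167, -0.2287, 0.3363]
tcp_rot: [-0.189, 0.802, 0.344, 0.451]
wrist_force: [0.4, -0.4, 0.7]
opening: 1.0
gripper_force: 0.0
```

drive_tool:
  deltas:
    - [[0,0,0],[-0.002,0.053,0.0013],1]
    - [[0,0,0],[-0.002,0.053,0.0013],1]
    - [[0,0,0],[-0.002,0.053,0.0013],1]
    - [[0,0,0],[-0.002,0.053,0.0013],1]
    - [[0,0,0],[-0.002,0.053,0.0013],1]
    - [[0,0,0],[0,0,0],1]

```text
time_s: 5.57
tool_pos: [0.5167, -0.2285, 0.3329]
tcp_rot: [-0.274, 0.653, 0.266, 0.654]
wrist_force: [0.8, -0.3, -1.1]
opening: 0.998
gripper_force: 0.0
```

Run:
```python
from h import *
goto([.647-.06,-.138-.06,.2],frame([.707,.707,0],[.707,-.707,0]))
snap("wrist","wr1");snap("top","top1");
```

```text
pos [ 0.5167 -0.2285  0.3329] q [-1.18  0.52  1.57  1.37  1.91 -0.55] F [ 0.8 -0.3 -1.1] open 0.998 t 5.57
shift [-0.888  0.196  0.47 ]
turn [ 0.13 -0.38 -0.57] share [ 0.0011 -0.0031 -0.0047]
```

View pics/wr1.png

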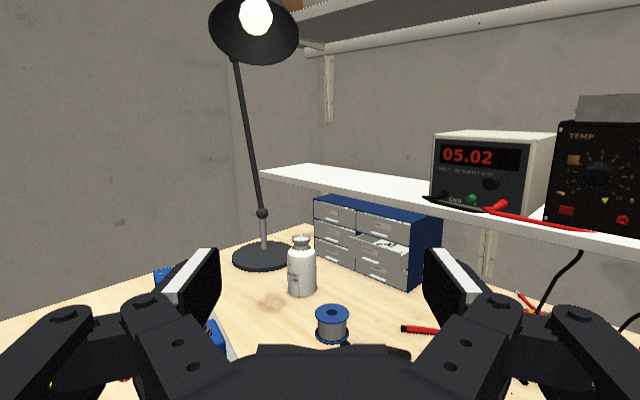

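The wrist view looks level along the approach direction, with the spool and jar-like bottle in the background. The fingers are open and symmetric at about (195,280) and (450,280).

drive_tool:
  deltas:
    - [[-0.2,0.023,0.08],[0,0,0],1]
    - [[-0.2,0.023,0.08],[0,0,0],1]
    - [[-0.2,0.023,0.08],[0,0,0],1]
    - [[-0.2,0.023,0.08],[0,0,0],1]
    - [[-0.2,0.023,0.08],[0,0,0],1]
    - [[-0.2,0.023,0.08],[0,0,0],1]
    - [[-0.2,0.023,0.08],[0,-0.003,-0.004],1]
    - [[-0.06,0.023,0],[0,0,0],1]

```text
time_s: 6.33
tool_pos: [0.5967, -0.1864, 0.1146]
tcp_rot: [-0.268, 0.655, 0.275, 0.651]
wrist_force: [-0.7, 0.2, -0.5]
opening: 1.002
gripper_force: 0.0
```

Run:
```python
from h import *
goto([.646+.0035,-.138+.0035,.113],frame([.707,.707,0],[.707,-.707,0]))
w=snap("wrist","wr2");a=snap("top","top2");b=snap("side","side2")
for n,d in(("wr",w),("top",a),("side",b)):
    C=cloud(d);hsv=cv2.cvtColor(d["frame"],cv2.COLOR_RGB2HSV);H,S,V=[hsv[...,i].astype(int) for i in range(3)]
    m=(H>100)&(H<130)&(S>90)&(C[...,0]>.60)&(C[...,0]<.69)&(C[...,1]>-.18)&(C[...,1]<-.09)&(C[...,2]>.082)&(C[...,2]<.15)
    for lo in(.085,.1,.115,.13):
        q=C[m&(C[...,2]>lo)&(C[...,2]<lo+.015)]
        if len(q):print(n,len(q),q.mean(0).round(4),"along d",((q[:,:2]-[.646,-.138])@[.707,.707]).min().round(4),"lat",np.round(((q[:,:2]-[.646,-.138])@[.707,-.707]).mean(),4))
```

```text
pos [ 0.5967 -0.1864  0.1146] q [-1.01  0.9   1.62  1.38  1.7  -0.97] F [-0.7  0.2 -0.5] open 1.002 t 6.33
shift [-0.006  0.005  0.494]
turn [-0.17  0.52  0.38] share [-0.0014  0.0043  0.0032]
wr 293 [ 0.6454 -0.1388  0.0926] along d -0.0038 lat 0.0002
wr 288 [ 0.645  -0.1385  0.1074] along d -0.0038 lat -0.0003
wr 81 [ 0.645  -0.138   0.1173] along d -0.0033 lat -0.0007
top 7 [ 0.6432 -0.1323  0.0926] along d -0.0026 lat -0.006
top 9 [ 0.6427 -0.1332  0.1063] along d -0.0026 lat -0.0057
top 13 [ 0.6427 -0.1328  0.1227] along d -0.002 lat -0.006
side 17 [ 0.6463 -0.1404  0.0921] along d -0.004 lat 0.0019
side 10 [ 0.6461 -0.1402  0.1062] along d -0.0036 lat 0.0017
side 3 [ 0.6451 -0.1398  0.1191] along d -0.003 lat 0.0007
```

View pics/wr2.png

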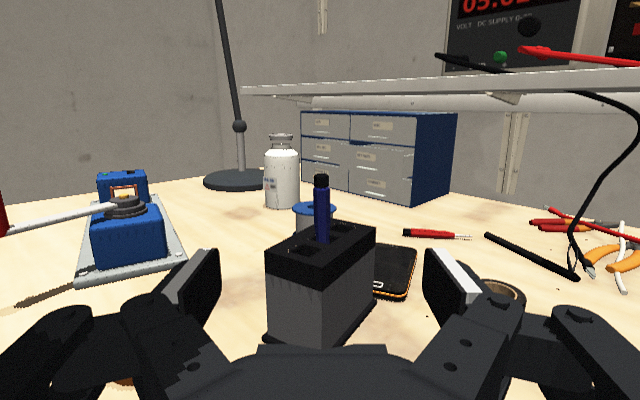

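The driver stands centred between the fingers at px (322,210), so I approach and close.

drive_tool:
  deltas:
    - [[0,0,0.1],[0,0.004,0.003],1]
    - [[0,0,0.1],[0,0,0],1]
    - [[0,0,0.1],[0,0,0],1]
    - [[0,0,0.1],[0,0,0],1]
    - [[0,0,0.11],[0,0,0],1]
    - [[0,0,0],[0,0,0],0.4]
    - [[0,0,0],[0,0,0],0.25]
    - [[0,0,0],[0,0,0],0.25]

```text
time_s: 7.15
tool_pos: [0.6496, -0.1351, 0.1183]
tcp_rot: [-0.269, 0.652, 0.271, 0.655]
wrist_force: [0.0, -0.2, 0.1]
opening: 0.604
gripper_force: 0.0
```

Run:
```python
from h import *
goto([.647+.0045,-.137+.0045,.113],frame([.707,.707,0],[.707,-.707,0]))
w=snap("wrist","wr3");C=cloud(w);hsv=cv2.cvtColor(w["frame"],cv2.COLOR_RGB2HSV);H,S,V=[hsv[...,i].astype(int) for i in range(3)]
m=(H>100)&(H<130)&(S>90)&(C[...,0]>.60)&(C[...,0]<.69)&(C[...,1]>-.18)&(C[...,1]<-.09)&(C[...,2]>.082)&(C[...,2]<.15)
s=arm.state();q=(C[m]-s["tool_pos"])@rot().as_matrix()
print(len(q),"tool frame xyz mean mm",q.mean(0)*1e3,"z range",np.percentile(q[:,2],[5,95])*1e3,"y",np.percentile(q[:,1],[5,50,95])*1e3)
```

```text
pos [ 0.6496 -0.1351  0.1183] q [-0.88  0.91  1.61  1.5   1.63 -0.95] F [ 0.  -0.2  0.1] open 0.604 t 7.15
shift [-0.035 -0.004  0.021]
turn [ 0.08 -0.12  0.21] share [ 0.0007 -0.001   0.0017]
1359 tool frame xyz mean mm [-16.12280338  -0.9325512   -5.25974668] z range [-7.4542427  -1.54236964] y [-6.75284843 -1.0542249   4.75466318]
```

drive_tool:
  deltas:
    - [[-0.03,-0.007,0.025],[0,0,0],0.4]
    - [[0,0,0],[0,0,0],0.25]
    - [[0,0,0],[0,0,0],0.1]
    - [[0,0,0],[0,0,0],0]
    - [[0,0,0],[0,0,0],0]
    - [[0,0,0],[0,0,0],0]
    - [[0,0,0],[0,0,0],0]
    - [[0,0,0],[0,0,0],0]

```text
time_s: 7.87
tool_pos: [0.6519, -0.1307, 0.1124]
tcp_rot: [-0.27, 0.653, 0.27, 0.654]
wrist_force: [-0.6, -0.0, 0.9]
opening: -0.001
gripper_force: 0.0
```

drive_tool:
  deltas:
    - [[0,0,0],[0,0,0],0]
    - [[0,0,0],[0,0,0],0]
    - [[0,0,0],[0,0,0],0]
    - [[0,0,0],[0,0,0],0]

```text
time_s: 8.2
tool_pos: [0.6519, -0.1307, 0.1124]
tcp_rot: [-0.27, 0.653, 0.27, 0.654]
wrist_force: [-0.1, -0.5, 0.1]
opening: 0.001
gripper_force: 0.0
```

Run:
```python
from h import *
w=snap("wrist","wr4");b=snap("side","side4");a=snap("top","top4")
i=cv2.resize(b["frame"][180:280,270:420],None,fx=4,fy=4,interpolation=cv2.INTER_CUBIC)
j=cv2.resize(w["frame"][120:400,200:440],None,fx=400/280,fy=400/280)[:400,:343]
cv2.imwrite("pics/c4.png",np.hstack([i[:,:450],j])[:,:,::-1])
```

```text
(no output)
```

View pics/c4.png

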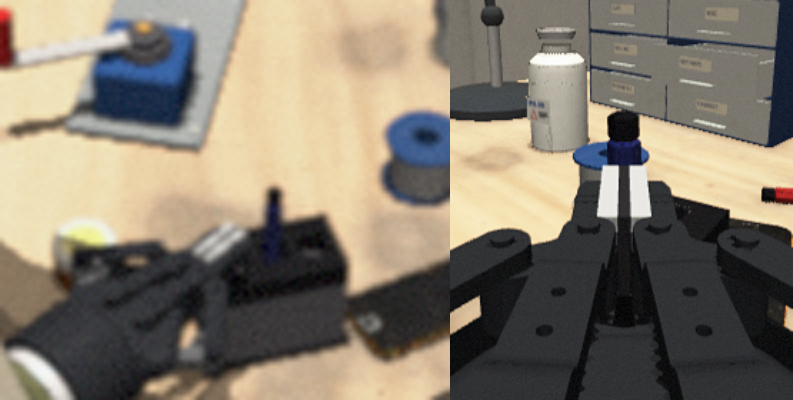

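Side crop: fingers shut just short of the driver, which is still upright. The wrist depth gives the gap.

Run:
```python
from h import *
s=arm.state();M=rot().as_matrix()
for n in("wr4","side4","top4","wr2"):
    w=load(n);C=cloud(w);hsv=cv2.cvtColor(w["frame"],cv2.COLOR_RGB2HSV);H,S,V=[hsv[...,i].astype(int) for i in range(3)]
    q=(C-s["tool_pos"])@M
    b=(abs(q[...,0])<.045)&(abs(q[...,1])<.012)&(q[...,2]>-.06)&(q[...,2]<.04)
    m=(H>100)&(H<130)&(S>90)&b; print(n,"driver",m.sum(),q[m].mean(0).round(4),"z",np.percentile(q[m][:,2],[3,50,97]).round(4),"world",C[m].mean(0).round(4))
    p=q[m]; 
    for lo in(-.03,-.02,-.01,0,.01):
        k=(p[:,0]>lo)&(p[:,0]<lo+.01)
        if k.sum()>2: print("   x",lo,k.sum(),p[k].mean(0).round(4))
    m=(S<50)&(V>150)&b; 
    if m.any() and n!="wr2":print(n,"pads",m.sum(),q[m].mean(0).round(4),"z",np.percentile(q[m][:,2],[3,50,97]).round(4))
```

```text
wr4 driver 442 [ 0.0011  0.0002 -0.0118] z [-0.0485 -0.0104 -0.0058] world [ 0.6436 -0.1392  0.1135]
   x -0.01 124 [-0.0015  0.0005 -0.0094]
   x 0 278 [ 0.0036  0.0002 -0.0106]
   x 0.01 23 [ 0.0126 -0.0018 -0.0098]
wr4 pads 367 [ 0.0099  0.0002 -0.0523] z [-0.0596 -0.0526 -0.0445]
side4 driver 49 [-0.0205  0.0022 -0.012 ] z [-0.0314 -0.011  -0.0055] world [ 0.645  -0.1407  0.0919]
   x -0.03 10 [-0.024   0.0027 -0.0106]
   x -0.02 11 [-0.0151  0.0029 -0.0101]
   x -0.01 5 [-0.0063  0.0022 -0.0106]
   x 0 6 [ 0.0053  0.0028 -0.0124]
side4 pads 29 [ 0.0103 -0.0015 -0.0517] z [-0.059  -0.0517 -0.0431]
top4 driver 40 [-0.0093 -0.0045 -0.0114] z [-0.0383 -0.0093 -0.0017] world [ 0.6406 -0.1355  0.103 ]
   x -0.03 3 [-0.0263 -0.0059 -0.0159]
   x -0.02 7 [-0.014  -0.0059 -0.0075]
   x -0.01 6 [-0.0044 -0.004  -0.0088]
   x 0 6 [ 0.0051 -0.0059 -0.0081]
   x 0.01 9 [ 0.0147 -0.0051 -0.0067]
top4 pads 29 [ 0.0107  0.0001 -0.052 ] z [-0.0596 -0.0519 -0.0454]
wr2 driver 869 [-0.0159  0.0011 -0.0105] z [-0.0127 -0.0108 -0.0063] world [ 0.6452 -0.1389  0.0965]
   x -0.03 183 [-0.0248  0.0013 -0.0104]
   x -0.02 198 [-0.0151  0.001  -0.0102]
   x -0.01 192 [-0.0051  0.0007 -0.0104]
   x 0 128 [ 0.0033  0.0005 -0.0102]
   x 0.01 3 [ 0.0137 -0.0042 -0.0073]
```

Run:
```python
from h import *
s=arm.state();M=rot().as_matrix()
for n in("wr4","side4","top4"):
    w=load(n);C=cloud(w);hsv=cv2.cvtColor(w["frame"],cv2.COLOR_RGB2HSV);H,S,V=[hsv[...,i].astype(int) for i in range(3)]
    q=(C-s["tool_pos"])@M
    b=(abs(q[...,0])<.02)&(abs(q[...,1])<.03)&(q[...,2]>-.09)&(q[...,2]<.03)
    print(n,np.histogram(q[b][:,2]*1000,bins=np.arange(-90,31,10)))
    k=b&(q[...,2]>-.044); vv,uu=np.nonzero(k); 
    for u,v in list(zip(uu,vv))[::max(1,len(uu)//12)]: print((u,v),w["frame"][v,u],(q[v,u]*1000).round(0))
w=load("wr4")
i=cv2.resize(w["frame"][180:300,260:380],None,fx=4,fy=4,interpolation=cv2.INTER_CUBIC)
cv2.imwrite("pics/c5.png",i[:,:,::-1])
```

```text
wr4 (array([2676, 1017,  749,  660,  316,    0,    0,  403,  443,    0,    0,
          0]), array([-90, -80, -70, -60, -50, -40, -30, -20, -10,   0,  10,  20,  30]))
(np.int64(317), np.int64(197)) [152 129 105] [16. -2. -2.]
(np.int64(319), np.int64(201)) [23 22 26] [16. -1. -9.]
(np.int64(325), np.int64(204)) [10  8 14] [ 15.   2. -11.]
(np.int64(330), np.int64(207)) [10  8  6] [12.  5. -7.]
(np.int64(313), np.int64(211)) [12  9  8] [10. -4. -9.]
(np.int64(321), np.int64(214)) [17 17 16] [  9.   0. -11.]
(np.int64(312), np.int64(218)) [13 17 67] [ 5. -5. -7.]
(np.int64(315), np.int64(221)) [33 36 92] [  5.  -3. -11.]
(np.int64(318), np.int64(224)) [17 22 60] [  4.  -1. -12.]
(np.int64(321), np.int64(227)) [22 27 63] [  2.   0. -11.]
(np.int64(324), np.int64(230)) [24 23 59] [ -0.   2. -11.]
(np.int64(326), np.int64(233)) [28 29 63] [ -2.   3. -11.]
side4 (array([57, 32, 37, 42, 24,  0,  0, 29, 29,  0,  0,  0]), array([-90, -80, -70, -60, -50, -40, -30, -20, -10,   0,  10,  20,  30]))
(np.int64(337), np.int64(227)) [124 105  83] [19. -3. -9.]
(np.int64(338), np.int64(228)) [29 29 30
[... 977 characters left out ...]
int64(384), np.int64(160)) [19 17 21] [ 17.   1. -10.]
(np.int64(381), np.int64(161)) [13 12 12] [18. -5. -7.]
(np.int64(378), np.int64(162)) [ 3  2 11] [-6. -5. -2.]
(np.int64(382), np.int64(162)) [ 6  8 16] [ 18.  -5. -10.]
(np.int64(380), np.int64(163)) [10 12 31] [ 6. -7. -8.]
(np.int64(378), np.int64(164)) [ 9 10 20] [-10.  -7.  -5.]
(np.int64(382), np.int64(164)) [ 4  5 17] [ -4.  -2. -12.]
(np.int64(381), np.int64(165)) [ 6  7 18] [ -8.  -4. -12.]
(np.int64(395), np.int64(170)) [142 139 138] [ 11.   4. -42.]
(np.int64(393), np.int64(172)) [114 111 110] [ 11.  -2. -43.]
(np.int64(391), np.int64(174)) [46 45 41] [  6.  -7. -42.]
(np.int64(390), np.int64(176)) [16 17 16] [ -7.  -8. -44.]
```

View pics/c5.png

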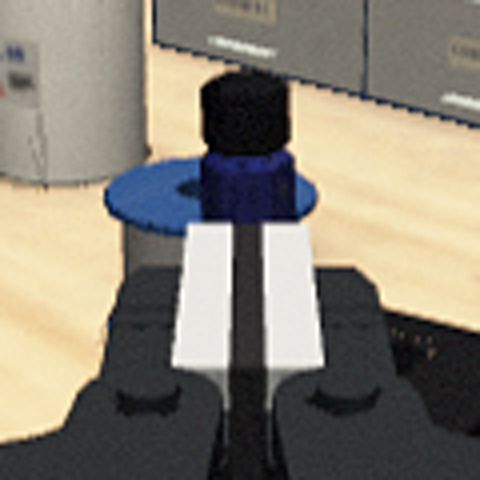

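The fingertips are really about 42 mm behind the reported TCP: three cameras agree, with the pad ends at tool z ≈ -42 mm. I'll use that offset from here on and advance about 41 mm more with the gripper open.

drive_tool:
  deltas:
    - [[0,0,0],[0,0,0],0.5]
    - [[0,0,0],[0,0,0],0.5]
    - [[0,0,0],[0,0,0],0.5]
    - [[0,0,0],[0,0,0],0.5]
    - [[0,0,0.08],[0,0,0],0.5]
    - [[0,0,0.08],[0,0,0],0.5]
    - [[0,0,0.08],[0,0,0],0.5]
    - [[0,0,0],[0,0,0],0.5]

```text
time_s: 9.02
tool_pos: [0.6784, -0.1024, 0.1125]
tcp_rot: [-0.271, 0.652, 0.271, 0.654]
wrist_force: [0.6, 0.5, -1.1]
opening: 0.498
gripper_force: 0.0
```

```bash
cat >> h.py <<'E'
def toolcloud(n):
    w=snap(n,None);s=arm.state();C=cloud(w);return (C-s["tool_pos"])@rot().as_matrix(),cv2.cvtColor(w["frame"],cv2.COLOR_RGB2HSV).astype(int),C,w
E
python3 - <<'E'
from h import *
goto(None,frame([.707,.707,0],[.707,-.707,0]))
for n in("wrist","top"):
    q,h,C,w=toolcloud(n);H,S,V=h[...,0],h[...,1],h[...,2]
    b=(abs(q[...,0])<.045)&(abs(q[...,1])<.015)&(q[...,2]>-.09)&(q[...,2]<.04)
    m=(H>100)&(H<130)&(S>90)&b; print(n,m.sum(),q[m].mean(0).round(4),np.percentile(q[m][:,2],[3,50,97]).round(4),C[m].mean(0).round(4))
    m=(S<50)&(V>110)&(abs(q[...,0])<.02)&(abs(q[...,1])<.05)&(q[...,2]>-.09)&(q[...,2]<0);print("pads",np.percentile(q[m][:,2],[50,95,98]).round(4))
E
```

```text
pos [ 0.6784 -0.1024  0.1125] q [-0.8   0.92  1.59  1.56  1.58 -0.94] F [ 0.6  0.5 -1.1] open 0.498 t 9.02
turn [-0.13 -0.13  0.06] share [-0.0011 -0.0011  0.0005]
wrist 2728 [-0.0154  0.0017 -0.0477] [-0.0502 -0.0485 -0.0437] [ 0.6454 -0.1383  0.097 ]
pads [-0.0655 -0.0465 -0.0448]
top 33 [-0.007  -0.0041 -0.0447] [-0.05   -0.0453 -0.0373] [ 0.6431 -0.1328  0.1053]
pads [-0.061  -0.0453 -0.0441]
```

drive_tool:
  deltas:
    - [[0,0.008,0.025],[0,0,0],0.3]
    - [[0,0,0],[0,0,0],0.2]
    - [[0,0,0],[0,0,0],0.1]
    - [[0,0,0],[0,0,0],0]
    - [[0,0,0],[0,0,0],0]
    - [[0,0,0],[0,0,0],0]
    - [[0,0,0],[0,0,0],0]
    - [[0,0,0],[0,0,0],0]

```text
time_s: 9.78
tool_pos: [0.6808, -0.1036, 0.1125]
tcp_rot: [-0.27, 0.653, 0.27, 0.654]
wrist_force: [-0.1, -1.0, 0.3]
opening: 0.115
gripper_force: 58.5
```

Gripped at 58 N. I lift straight up, with tool x pointing up.

drive_tool:
  deltas:
    - [[0.05,0,0],[0,0,0],0]
    - [[0.1,0,0],[0,0,0],0]
    - [[0.12,0,0],[0,0,0],0]
    - [[0.12,0,0],[0,0,0],0]
    - [[0.12,0,0],[0,0,0],0]
    - [[0.12,0,0],[0,0,0],0]
    - [[0.12,0,0],[0,0,0],0]
    - [[0.12,0,0],[0,0,0],0]

```text
time_s: 10.45
tool_pos: [0.6803, -0.1034, 0.2444]
tcp_rot: [-0.27, 0.652, 0.27, 0.654]
wrist_force: [-0.9, 0.4, -0.9]
opening: 0.108
gripper_force: 58.5
```

drive_tool:
  deltas:
    - [[0.2,0,0],[0,0,0],0]
    - [[0.2,0,-0.1],[0,0,0],0]
    - [[0,0,-0.2],[0,0,0],0]
    - [[0,0,-0.2],[0,0,0],0]
    - [[0,0,-0.2],[0,0,0],0]
    - [[0,0,-0.2],[0,0,0],0]
    - [[0,0,-0.2],[0,0,0],0]
    - [[0,0,-0.1],[0,0,0],0]

```text
time_s: 11.12
tool_pos: [0.5512, -0.233, 0.303]
tcp_rot: [-0.269, 0.653, 0.27, 0.654]
wrist_force: [0.4, 0.4, -0.7]
opening: 0.11
gripper_force: 58.6
```

Run:
```python
from h import *
goto(None,frame([0,0,-1],[.707,-.707,0]))
for n in("side","top"):
    q,h,C,w=toolcloud(n);H,S,V=h[...,0],h[...,1],h[...,2]
    b=(abs(q[...,0])<.13)&(abs(q[...,1])<.015)&(q[...,2]>-.08)&(q[...,2]<.0)
    m=(H>100)&(H<130)&(S>90)&b; p=q[m];print(n,len(p),p.mean(0).round(4),"x",np.percentile(p[:,0],[2,98]).round(4))
    if len(p)>5: print("slope dz/dx",np.polyfit(p[:,0],p[:,2],1).round(4))
```

```text
pos [ 0.5512 -0.233   0.303 ] q [-1.13  0.6   1.53  1.39  1.86 -0.58] F [ 0.4  0.4 -0.7] open 0.11 t 11.12
turn [ 2.000e-01 -9.011e+01 -7.000e-02] share [ 1.600e-03 -7.509e-01 -6.000e-04]
side 14 [-0.0251  0.0007 -0.0516] x [-0.0424  0.0078]
slope dz/dx [-0.1931 -0.0565]
top 31 [-0.0045 -0.0033 -0.0466] x [-0.0383  0.0171]
slope dz/dx [-0.0212 -0.0467]
```

drive_tool:
  deltas:
    - [[0,0,0],[0,-0.05,0],0]
    - [[0,0,0],[0,-0.05,0],0]
    - [[0,0,0],[0,-0.05,0],0]
    - [[0,0,0],[0,-0.05,0],0]
    - [[0,0,0],[0,-0.05,0],0]
    - [[0,0,0],[0,-0.05,0],0]
    - [[0,0,0],[0,-0.05,0],0]
    - [[0,0,0],[0,-0.05,0],0]

```text
time_s: 11.88
tool_pos: [0.5532, -0.2299, 0.3036]
tcp_rot: [-0.135, 0.863, 0.358, 0.331]
wrist_force: [0.7, -0.2, -1.2]
opening: 0.115
gripper_force: 58.5
```

drive_tool:
  deltas:
    - [[0,0,0],[0,-0.05,0],0]
    - [[0,0,0],[0,-0.05,0],0]
    - [[0,0,0],[0,-0.05,0],0]
    - [[0,0,0],[0,-0.05,0],0]
    - [[0,0,0],[0,-0.05,0],0]
    - [[0,0,0],[0,-0.05,0],0]
    - [[0,0,0],[0,-0.05,0],0]
    - [[0,0,0],[0,0,0],0]

```text
time_s: 12.55
tool_pos: [0.5548, -0.2272, 0.3028]
tcp_rot: [0.001, 0.923, 0.385, -0.0]
wrist_force: [0.1, -0.4, -0.5]
opening: 0.116
gripper_force: 58.6
```

Run:
```python
from h import *
P=np.array([.139,.990,0]) # pad long axis
goto([.476,-.259,.25],frame([0,0,-1],np.cross([0,0,-1],P)))
q,h,C,w=toolcloud("wrist");H,S,V=h[...,0],h[...,1],h[...,2]
b=(abs(q[...,0])<.16)&(abs(q[...,1])<.015)&(q[...,2]>-.08)&(q[...,2]<-.02)
m=(H>100)&(H<130)&(S>90)&b; p=q[m];print(len(p),p.mean(0).round(4),"x",np.percentile(p[:,0],[2,98]).round(4))
cv2.imwrite("pics/wr6.png",w["frame"][:,:,::-1])
q,h,C,w=toolcloud("side");b=(abs(q[...,0])<.16)&(abs(q[...,1])<.03)&(q[...,2]>-.08)&(q[...,2]<-.02)
p=q[b];print("side all",len(p),"x",p[:,0].min(),p[:,0].max())
for lo in np.arange(-.13,.05,.015):
    k=(p[:,0]>lo)&(p[:,0]<lo+.015)
    if k.any(): print(lo.round(3),k.sum(),p[k].mean(0).round(4))
cv2.imwrite("pics/s6.png",cv2.resize(w["frame"][100:350,150:400],None,fx=2,fy=2)[:,:,::-1])
```

```text
pos [ 0.5548 -0.2272  0.3028] q [-0.59  0.43  0.91 -0.    1.8   0.19] F [ 0.1 -0.4 -0.5] open 0.116 t 12.55
shift [-0.52  -0.225  0.352]
turn [  0.09   0.08 -36.72] share [ 0.0008  0.0007 -0.306 ]
2484 [-0.0128 -0.0004 -0.0505] x [-0.0392  0.0148]
side all 363 x -0.11331208171171635 0.008737271302609479
-0.115 9 [-0.1074  0.0011 -0.0483]
-0.1 12 [-0.0924  0.0011 -0.0482]
-0.085 10 [-0.0777  0.0013 -0.0485]
-0.07 9 [-0.0625  0.0008 -0.0477]
-0.055 31 [-0.0473  0.0021 -0.0488]
-0.04 35 [-0.0326  0.0025 -0.049 ]
-0.025 61 [-0.0152  0.0029 -0.055 ]
-0.01 188 [-0.0054  0.0047 -0.0614]
0.005 8 [ 0.006   0.0175 -0.0565]
```

View pics/s6.png

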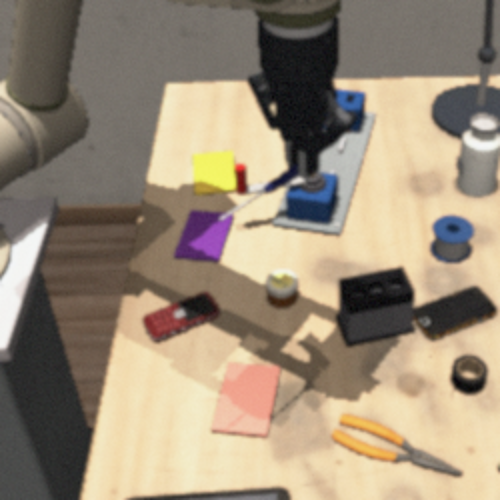

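Side crop shows the driver held level, blade toward the robot side. The pad at (247,398) is clear. Next I yaw and hover.

drive_tool:
  deltas:
    - [[0,0,0],[0,0,-0.051],0]
    - [[0,0,0],[0,0,-0.051],0]
    - [[0,0,0],[0,0,-0.051],0]
    - [[0,0,0],[0,0,-0.051],0]
    - [[0,0,0],[0,0,-0.051],0]
    - [[0,0,0],[0,0,-0.051],0]
    - [[0,0,0],[0,0,0],0]

```text
time_s: 13.23
tool_pos: [0.5524, -0.2311, 0.3026]
tcp_rot: [0.0, 0.756, 0.655, 0.002]
wrist_force: [-0.7, 0.4, -0.0]
opening: 0.11
gripper_force: 58.6
```

Run:
```python
from h import *
P=np.array([.139,.990,0])
goto([.4827,-.2115,.01],frame([0,0,-1],np.cross([0,0,-1],P)))
```

```text
pos [ 0.5524 -0.2311  0.3026] q [-0.6   0.42  0.91  0.    1.8  -0.45] F [-0.7  0.4 -0. ] open 0.11 t 13.23
shift [ 0.057 -0.485  1.949]
turn [ 0.18 -0.17 -0.19] share [ 0.0015 -0.0014 -0.0016]
```

drive_tool:
  deltas:
    - [[0.008,-0.06,0.24],[0,0,0],0]
    - [[0.007,-0.06,0.24],[0,0,0],0]
    - [[0.007,-0.06,0.24],[0,0,0],0]
    - [[0.007,-0.06,0.24],[0,0,0],0]
    - [[0.007,-0.06,0.24],[0,0,0],0]
    - [[0.007,-0.06,0.24],[0,0,0],0]
    - [[0.007,-0.06,0.24],[0,0,0],0]
    - [[0.007,-0.065,0.2],[0,0,0],0]

```text
time_s: 13.9
tool_pos: [0.4816, -0.2112, 0.0186]
tcp_rot: [-0.0, 0.758, 0.652, 0.002]
wrist_force: [0.9, -0.8, -0.1]
opening: 0.108
gripper_force: 58.6
```

Run:
```python
from h import *
P=np.array([.139,.990,0])
goto([.4827,-.2115,-.03],frame([0,0,-1],np.cross([0,0,-1],P)))
for n in("side","wrist"):
    q,h,C,w=toolcloud(n)
    H,S,V=h[...,0],h[...,1],h[...,2]
    print(n,"img ok")
    if n=="side": cv2.imwrite("pics/s7.png",cv2.resize(w["frame"][220:340,210:330],None,fx=4,fy=4,interpolation=cv2.INTER_CUBIC)[:,:,::-1])
    b=(abs(q[...,0])<.14)&(abs(q[...,1])<.012)&(q[...,2]>-.07)&(q[...,2]<-.038)
    p=q[b];c=C[b]
    for lo in np.arange(-.12,.04,.02):
        k=(p[:,0]>lo)&(p[:,0]<lo+.02)
        if k.sum()>3: print(lo.round(3),k.sum(),p[k].mean(0).round(4),c[k].mean(0).round(4))
```

```text
pos [ 0.4816 -0.2112  0.0186] q [-0.64  0.53  1.61  0.    1.   -0.49] F [ 0.9 -0.8 -0.1] open 0.108 t 13.9
shift [-0.002  0.007  0.324]
turn [ 0.13 -0.16 -0.67] share [ 0.0011 -0.0013 -0.0056]
side img ok
-0.12 7 [-0.1082  0.0048 -0.0539] [ 0.4664 -0.317   0.0669]
-0.1 9 [-0.0894  0.0045 -0.0533] [ 0.4689 -0.2983  0.0665]
-0.08 9 [-0.0682  0.0042 -0.0519] [ 0.4719 -0.2773  0.0652]
-0.06 28 [-0.0487  0.0043 -0.0545] [ 0.4749 -0.258   0.0679]
-0.04 29 [-0.0298  0.0047 -0.0548] [ 0.4781 -0.2394  0.0683]
-0.02 58 [-0.0109  0.0002 -0.0581] [ 0.4766 -0.2201  0.0718]
0.0 11 [ 0.0066 -0.     -0.0578] [ 0.4789 -0.2028  0.0717]
wrist img ok
-0.06 38 [-0.041  -0.0013 -0.0436] [ 0.4721 -0.2504  0.0604]
-0.04 897 [-0.0301 -0.0016 -0.0459] [ 0.4735 -0.2396  0.0627]
-0.02 1025 [-0.0095 -0.0017 -0.0479] [ 0.4765 -0.2192  0.0649]
0.0 2355 [ 0.011  -0.0008 -0.051 ] [ 0.4805 -0.1991  0.0681]
```

drive_tool:
  deltas:
    - [[0,0.007,0.08],[0,0,-0.005],0]
    - [[0,0,0.08],[0,0,0],0]
    - [[0,0,0.08],[0,0,0],0]
    - [[0,0,0.03],[0,0,0],0]
    - [[0,0,0.02],[0,0,0],0]
    - [[0,0,0],[0,0,0],0]

```text
time_s: 14.5
tool_pos: [0.4847, -0.2122, -0.0222]
tcp_rot: [0.001, 0.754, 0.657, 0.001]
wrist_force: [-0.5, -0.3, -0.2]
opening: 0.109
gripper_force: 58.7
```

drive_tool:
  deltas:
    - [[0,0,0.007],[0,0,0],0]
    - [[0,0,0.007],[0,0,0],0]
    - [[0,0,0],[0,0,0],0]

```text
time_s: 14.75
tool_pos: [0.4843, -0.2118, -0.0247]
tcp_rot: [0.001, 0.753, 0.658, 0.001]
wrist_force: [0.4, -0.3, 0.3]
opening: 0.11
gripper_force: 58.7
```

drive_tool:
  deltas:
    - [[0,0,0.007],[0,0,0],0]
    - [[0,0,0],[0,0,0],0]

```text
time_s: 14.92
tool_pos: [0.4841, -0.2117, -0.0262]
tcp_rot: [0.001, 0.753, 0.658, 0.001]
wrist_force: [-0.3, -0.6, -0.7]
opening: 0.112
gripper_force: 58.7
```

Run:
```python
from h import *
goto([.4827,-.2115,-.0325])
b=snap("side");cv2.imwrite("pics/s8.png",cv2.resize(b["frame"][240:340,210:350],None,fx=5,fy=5,interpolation=cv2.INTER_CUBIC)[:,:,::-1])
```

```text
pos [ 0.4841 -0.2117 -0.0262] q [-0.64  0.61  1.64  0.    0.89 -0.5 ] F [-0.3 -0.6 -0.7] open 0.112 t 14.92
shift [-0.    -0.01   0.042]
```

View pics/s8.png

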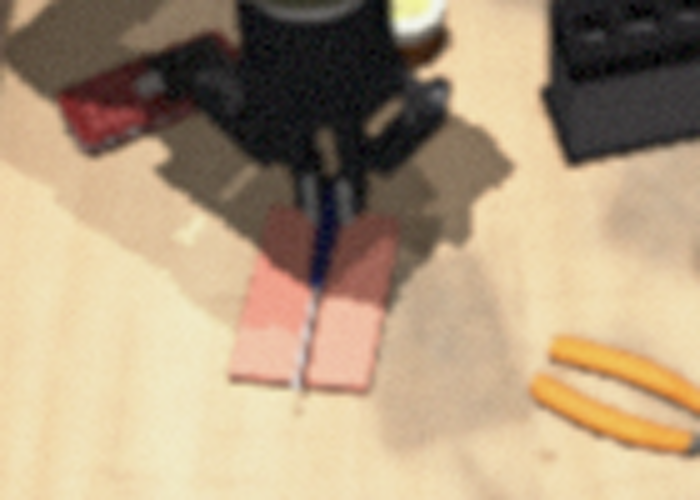

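Side crop: driver over the pad's long axis, tip at the near edge. I continue down in 1 mm steps.

drive_tool:
  deltas:
    - [[0,0,0.01],[0,0,0],0]
    - [[0,0,0.01],[0,0,0],0]
    - [[0,0,0],[0,0,0],0]

```text
time_s: 15.22
tool_pos: [0.4839, -0.2116, -0.0295]
tcp_rot: [0.0, 0.753, 0.658, 0.001]
wrist_force: [0.1, 0.2, -0.5]
opening: 0.111
gripper_force: 58.7
```

drive_tool:
  deltas:
    - [[0,0,0.007],[0,0,0],0]
    - [[0,0,0],[0,0,0],0]

```text
time_s: 15.38
tool_pos: [0.4841, -0.2117, -0.03]
tcp_rot: [0.001, 0.753, 0.658, 0.001]
wrist_force: [-1.0, 0.9, 4.5]
opening: 0.109
gripper_force: 61.0
```

drive_tool:
  deltas:
    - [[0,0,0.007],[0,0,0],0]
    - [[0,0,0],[0,0,0],0]

```text
time_s: 15.55
tool_pos: [0.4841, -0.2117, -0.03]
tcp_rot: [0.001, 0.753, 0.658, 0.001]
wrist_force: [-3.9, 3.4, 15.8]
opening: 0.113
gripper_force: 67.3
```

drive_tool:
  deltas:
    - [[0,0,0.005],[0,0,0],0]
    - [[0,0,0],[0,0,0],0]

```text
time_s: 15.72
tool_pos: [0.4842, -0.2117, -0.0301]
tcp_rot: [0.001, 0.753, 0.658, 0.001]
wrist_force: [-6.5, 3.9, 22.4]
opening: 0.112
gripper_force: 71.6
```

drive_tool:
  deltas:
    - [[0,0,-0.012],[0,0,0],0]
    - [[0,0,0],[0,0,0],0]
    - [[0,0,0],[0,0,0],0.3]
    - [[0,0,0],[0,0,0],0.3]
    - [[0,0,0],[0,0,0],0.3]
    - [[0,0,0],[0,0,0],0.5]
    - [[0,0,0],[0,0,0],0.5]

```text
time_s: 16.3
tool_pos: [0.484, -0.2116, -0.0305]
tcp_rot: [0.0, 0.753, 0.658, 0.001]
wrist_force: [-0.2, -1.5, 0.4]
opening: 0.499
gripper_force: 0.0
```

drive_tool:
  deltas:
    - [[0,0,-0.1],[0,0,0],0.5]
    - [[0,0,-0.2],[0,0,0],0.5]
    - [[0,0,-0.2],[0,0,0],0.5]
    - [[0,0,-0.2],[0,0,0],0.5]
    - [[0,0,-0.1],[0,0,0],0.5]
    - [[0,0,0],[0,0,0],0.5]

```text
time_s: 16.8
tool_pos: [0.4852, -0.2127, 0.0931]
tcp_rot: [0.004, 0.753, 0.658, 0.002]
wrist_force: [0.7, 0.0, 0.1]
opening: 0.498
gripper_force: 0.0
```

```bash
cat > fd.py <<'E'
from h import *
def find(box,n):
    w=snap(n);C=cloud(w);h=cv2.cvtColor(w["frame"],cv2.COLOR_RGB2HSV).astype(int);H,S,V=h[...,0],h[...,1],h[...,2]
    m=(H>100)&(H<130)&(S>100)&(C[...,0]>box[0])&(C[...,0]<box[1])&(C[...,1]>box[2])&(C[...,1]<box[3])&(C[...,2]<box[4])&(C[...,2]>-.01)
    p=C[m]; 
    if len(p)<8: print(n,"none",len(p));return w
    c=np.median(p,0); u,s,v=np.linalg.svd(p[:,:2]-p[:,:2].mean(0),full_matrices=False);a=v[0]*np.sign(v[0][1])
    t=(p[:,:2]-c[:2])@a
    print(n,len(p),"median",c.round(4),"ang",np.degrees(np.arctan2(a[1],a[0])).round(1),"blue ends",(c[:2]+a*np.percentile(t,2)).round(4),(c[:2]+a*np.percentile(t,98)).round(4))
    k=np.abs(t)<.012; print("   z 50/90:",np.percentile(p[:,2],[50,90]).round(4)); return w
E
python3 - <<'E'
from fd import *
goto([.4827,-.2115,-.0325])
for n in("wrist","top","side"):
    w=find((.40,.56,-.36,-.14,.05),n)
    if n=="wrist": cv2.imwrite("pics/wr9.png",w["frame"][:,:,::-1])
E
```

```text
pos [ 0.4852 -0.2127  0.0931] q [-0.64  0.44  1.52  0.    1.18 -0.5 ] F [0.7 0.  0.1] open 0.498 t 16.8
shift [ 0.007 -0.024  0.837]
wrist 989 median [ 0.482  -0.2292  0.0181] ang 81.7 blue ends [ 0.477  -0.2628] [ 0.4859 -0.2024]
   z 50/90: [0.0181 0.0195]
top none 0
side 41 median [ 0.4812 -0.2378  0.0188] ang 82.7 blue ends [ 0.4781 -0.2627] [ 0.4849 -0.2091]
   z 50/90: [0.0188 0.0214]
```

View pics/wr9.png

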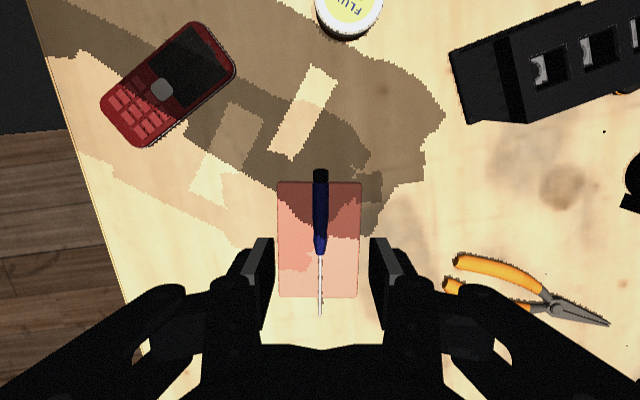

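Wrist view: the driver lies flat along the pad, handle cap at (320,175) and tip at (320,315), with phone and jar undisturbed. I regrasp about 47 mm from the handle end.

Run:
```python
from h import *
P=np.array([.1425,.990,0])
goto([.480,-.2395,-.029],frame([0,0,-1],np.cross([0,0,-1],P)))
```

```text
pos [ 0.4833 -0.2114  0.0888] q [-0.64  0.44  1.52  0.    1.18 -0.5 ] F [-0.6 -0.  -0.1] open 0.5 t 16.95
shift [-0.19   0.003  0.785]
turn [ 0.05 -0.11  0.46] share [ 0.0004 -0.0009  0.0039]
```

drive_tool:
  deltas:
    - [[-0.1,0,0.05],[0,0,0.004],0.5]
    - [[-0.09,0.003,0.15],[0,0,0],0.5]
    - [[0,0,0.2],[0,0,0],0.5]
    - [[0,0,0.2],[0,0,0],0.5]
    - [[0,0,0.1],[0,0,0],0.5]
    - [[0,0,0.06],[0,0,0],0.4]
    - [[0,0,0.02],[0,0,0],0.4]
    - [[0,0,0],[0,0,0],0.4]

```text
time_s: 17.62
tool_pos: [0.4803, -0.2397, -0.028]
tcp_rot: [-0.0, 0.756, 0.655, 0.001]
wrist_force: [-0.3, 0.2, 0.1]
opening: 0.4
gripper_force: 0.0
```

drive_tool:
  deltas:
    - [[0,0,0],[0,0,0],0.2]
    - [[0,0,0],[0,0,0],0.2]
    - [[0,0,0],[0,0,0],0]
    - [[0,0,0],[0,0,0],0]
    - [[0,0,0],[0,0,0],0]
    - [[0,0,0],[0,0,0],0]

```text
time_s: 18.12
tool_pos: [0.4811, -0.2403, -0.0263]
tcp_rot: [0.001, 0.756, 0.655, 0.001]
wrist_force: [-1.7, 0.1, 6.9]
opening: 0.106
gripper_force: 58.9
```

drive_tool:
  deltas:
    - [[0,0,-0.05],[0,0,0],0]
    - [[0,0,-0.1],[0,0,0],0]
    - [[0,0,-0.2],[0,0,0],0]
    - [[0,0,-0.2],[0,0,0],0]
    - [[0,0,-0.2],[0,0,0],0]
    - [[0,0,-0.2],[0,0,0],0]
    - [[0,0,-0.2],[0,0,0],0]
    - [[0,0,0],[0,0,0],0]

```text
time_s: 18.78
tool_pos: [0.4821, -0.2415, 0.1514]
tcp_rot: [0.006, 0.756, 0.655, 0.002]
wrist_force: [-0.4, 0.5, -0.2]
opening: 0.103
gripper_force: 58.8
```

```bash
cat > held.py <<'E'
from h import *
goto(None)
for n in("side","top","wrist"):
    q,h,C,w=toolcloud(n)
    b=(abs(q[...,0])<.14)&(abs(q[...,1])<.012)&(q[...,2]>-.062)&(q[...,2]<-.02)
    p=q[b]
    if len(p)==0: print(n,"none");continue
    print(n,"x",p[:,0].min().round(4),p[:,0].max().round(4))
    for lo in np.arange(-.12,.08,.02):
        k=(p[:,0]>lo)&(p[:,0]<lo+.02)
        if k.sum()>3: print(lo.round(3),k.sum(),p[k].mean(0).round(4),"zmax",np.percentile(p[k][:,2],95).round(4))
    cv2.imwrite(f"pics/held_{n}.png",w["frame"][:,:,::-1])
E
python3 held.py
```

```text
pos [ 0.4821 -0.2415  0.1514] q [-0.69  0.39  1.41  0.    1.33 -0.54] F [-0.4  0.5 -0.2] open 0.103 t 18.78
side x -0.0873 0.0194
-0.1 6 [-0.0837  0.001  -0.0445] zmax -0.0431
-0.08 9 [-0.0695  0.001  -0.0445] zmax -0.0427
-0.06 10 [-0.0519  0.0009 -0.045 ] zmax -0.0439
-0.04 22 [-0.0265  0.0011 -0.0453] zmax -0.0423
-0.02 69 [-0.01    0.0001 -0.051 ] zmax -0.0435
0.0 14 [ 0.0089 -0.003  -0.0509] zmax -0.0466
top x 0.0282 0.0463
0.02 27 [ 0.035   0.0003 -0.0467] zmax -0.0431
0.04 21 [ 0.0434  0.0001 -0.0466] zmax -0.0441
wrist x -0.0494 0.0466
-0.06 92 [-0.0444  0.0005 -0.042 ] zmax -0.041
-0.04 298 [-0.0278  0.0005 -0.0429] zmax -0.0412
-0.02 802 [-0.0094  0.0005 -0.0456] zmax -0.0429
0.0 1690 [ 0.011   0.0004 -0.0485] zmax -0.0425
0.02 1360 [ 0.0299  0.0006 -0.0451] zmax -0.0414
0.04 483 [ 0.0435  0.0007 -0.0445] zmax -0.0409
```

```bash
cat >> h.py <<'E'
F=np.array([.242,.970,0]);O=np.array([.601,.234,0])
RD=frame([0,0,-1],np.cross([0,0,-1],-F))
E
python3 - <<'E'
from h import *
goto([.5943,.2072,.25],RD)
E
```

```text
pos [ 0.4798 -0.2398  0.1451] q [-0.69  0.4   1.42  0.    1.33 -0.54] F [-0.   0.2 -1.5] open 0.103 t 18.93
shift [ 3.059  0.331 -0.695]
turn [ 1.300e-01  1.600e-01 -1.742e+02] share [ 1.1000e-03  1.3000e-03 -1.4516e+00]
```

drive_tool:
  deltas:
    - [[0.1,0.02,-0.2],[0,0,0],0]
    - [[0.2,0.024,-0.17],[0,0,0],0]
    - [[0.2,0.024,-0.17],[0,0,0],0]
    - [[0.2,0.024,-0.15],[0,0,0],0]
    - [[0.24,0.024,0],[0,0,0],0]
    - [[0.24,0.024,0],[0,0,0],0]
    - [[0.24,0.024,0],[0,0,0],0]
    - [[0.24,0.024,0],[0,0,0],0]

```text
time_s: 19.6
tool_pos: [0.543, 0.0041, 0.2476]
tcp_rot: [-0.001, 0.756, 0.655, 0.0]
wrist_force: [0.3, -0.6, -0.3]
opening: 0.106
gripper_force: 58.8
```

drive_tool:
  deltas:
    - [[0.24,0.024,0],[0,0,0],0]
    - [[0.24,0.024,0],[0,0,0],0]
    - [[0.24,0.024,0],[0,0,0],0]
    - [[0.24,0.024,0],[0,0,0],0]
    - [[0.24,0.024,0],[0,0,0],0]
    - [[0.2,0.024,0],[0,0,0],0]
    - [[0,0,0],[0,0,-0.055],0]
    - [[0,0,0],[0,0,-0.055],0]

```text
time_s: 20.27
tool_pos: [0.5943, 0.2088, 0.2468]
tcp_rot: [-0.001, 0.673, 0.74, -0.0]
wrist_force: [0.1, -0.5, -0.7]
opening: 0.108
gripper_force: 58.9
```

drive_tool:
  deltas:
    - [[0,0,0],[0,0,-0.056],0]
    - [[0,0,0],[0,0,-0.056],0]
    - [[0,0,0],[0,0,-0.056],0]
    - [[0,0,0],[0,0,-0.056],0]
    - [[0,0,0],[0,0,-0.056],0]
    - [[0,0,0],[0,0,-0.056],0]
    - [[0,0,0],[0,0,-0.056],0]
    - [[0,0,0],[0,0,-0.056],0]

```text
time_s: 20.93
tool_pos: [0.5943, 0.2069, 0.2475]
tcp_rot: [-0.001, 0.267, 0.964, 0.0]
wrist_force: [-0.4, -0.4, -0.9]
opening: 0.107
gripper_force: 58.9
```

drive_tool:
  deltas:
    - [[0,0,0],[0,0,-0.056],0]
    - [[0,0,0],[0,0,-0.056],0]
    - [[0,0,0],[0,0,-0.056],0]
    - [[0,0,0],[0,0,-0.056],0]
    - [[0,0,0],[0,0,-0.056],0]
    - [[0,0,0],[0,0,-0.056],0]
    - [[0,0,0],[0,0,-0.056],0]
    - [[0,0,0],[0,0,-0.056],0]

```text
time_s: 21.6
tool_pos: [0.5943, 0.2069, 0.2474]
tcp_rot: [-0.001, -0.198, 0.98, 0.0]
wrist_force: [0.4, 0.8, -1.0]
opening: 0.106
gripper_force: 58.9
```

Run:
```python
from h import *
goto([.5943,.2072,.25],RD)
```

```text
pos [0.5943 0.2069 0.2474] q [ 0.15  0.5   0.94  0.    1.7  -1.82] F [ 0.4  0.8 -1. ] open 0.106 t 21.6
shift [-0.001  0.002 -0.017]
turn [ 6.000e-02 -3.000e-02 -5.315e+01] share [ 5.000e-04 -2.000e-04 -4.429e-01]
```

drive_tool:
  deltas:
    - [[0,0,0],[0,0,-0.055],0]
    - [[0,0,0],[0,0,-0.055],0]
    - [[0,0,0],[0,0,-0.055],0]
    - [[0,0,0],[0,0,-0.055],0]
    - [[0,0,0],[0,0,-0.055],0]
    - [[0,0,0],[0,0,-0.055],0]
    - [[0,0,0],[0,0,-0.055],0]
    - [[0,0,0],[0,0,-0.055],0]

```text
time_s: 22.27
tool_pos: [0.5943, 0.2069, 0.2474]
tcp_rot: [-0.0, -0.613, 0.79, 0.0]
wrist_force: [0.1, -0.5, -0.3]
opening: 0.107
gripper_force: 58.9
```

drive_tool:
  deltas:
    - [[0,0,0.2],[0,0,-0.002],0]
    - [[0,0,0.24],[0,0,0],0]
    - [[0,0,0.24],[0,0,0],0]
    - [[0,0,0.24],[0,0,0],0]
    - [[0,0,0.2],[0,0,0],0]
    - [[0,0,0.1],[0,0,0],0]
    - [[0,0,0],[0,0,0],0]
    - [[0,0,0],[0,0,0],0]

```text
time_s: 22.93
tool_pos: [0.5945, 0.207, 0.0652]
tcp_rot: [-0.0, -0.613, 0.79, 0.0]
wrist_force: [0.5, 0.6, 0.5]
opening: 0.105
gripper_force: 58.9
```

```bash
python3 held.py
python3 - <<'E'
from h import *
goto([.5943,.2072,-.025],RD)
# trough check with wrist and side cam: white cheeks
for n in("wrist","side","top"):
    w=snap(n);C=cloud(w);h=cv2.cvtColor(w["frame"],cv2.COLOR_RGB2HSV).astype(int)
    d=C-O; X=d@np.array([.970,-.242,0]);Y=d@F
    m=(C[...,2]>.015)&(C[...,2]<.026)&(abs(X)<.02)&(Y>-.087)&(Y<.05)&(h[...,1]<60)&(h[...,2]>100)
    for nm,k in(("near -",m&(X<0)&(Y<-.04)),("near +",m&(X>0)&(Y<-.04)),("far -",m&(X<0)&(Y>0)),("far +",m&(X>0)&(Y>0))):
        if k.sum()>3: print(n,nm,k.sum(),"X",np.percentile(X[k],[5,50,95]).round(4),"Y",np.percentile(Y[k],[2,98]).round(4))
    if n!="wrist":continue
    cv2.imwrite("pics/wr10.png",w["frame"][:,:,::-1])
E
```

```text
pos [0.5945 0.207  0.0652] q [ 0.15  0.63  1.25  0.    1.27 -2.74] F [0.5 0.6 0.5] open 0.105 t 22.93
side x -0.0105 0.0481
-0.02 8 [-0.004   0.0047 -0.0501] zmax -0.0418
0.0 39 [ 0.0115 -0.0006 -0.0488] zmax -0.0397
0.02 13 [ 0.03   -0.0012 -0.0437] zmax -0.041
0.04 12 [ 0.0443  0.0003 -0.0412] zmax -0.036
top x 0.0227 0.0457
0.02 41 [ 0.0317  0.0016 -0.044 ] zmax -0.0391
0.04 14 [ 0.0431  0.0022 -0.0439] zmax -0.0396
wrist x -0.0498 0.0459
-0.06 100 [-0.0447 -0.0004 -0.0403] zmax -0.0394
-0.04 315 [-0.0275 -0.0003 -0.0412] zmax -0.0393
-0.02 815 [-0.0094 -0.0003 -0.044 ] zmax -0.0412
0.0 1784 [ 0.0107 -0.0002 -0.0475] zmax -0.0407
0.02 1358 [ 0.0299 -0.0002 -0.0434] zmax -0.0398
0.04 433 [ 0.0432 -0.0002 -0.0428] zmax -0.0393
pos [0.5959 0.2073 0.0677] q [ 0.15  0.62  1.25  0.    1.27 -2.74] F [-0.8  0.5  0.4] open 0.103 t 23.08
shift [0.005 0.013 0.618]
turn [-0.24  0.13 -0.44] share [-0.002   0.0011 -0.0037]
wrist near - 401 X [-0.0163 -0.0136 -0.004 ] Y [-0.0862 -0.0497]
wrist near + 405 X [0.005  0.0155 0.0181] Y [-0.0868 -0.0507]
side far + 13 X [0.0123 0.0155 0.0181] Y [0.0101 0.0456]
top near - 16 X [-0.0175 -0.015  -0.0081] Y [-0.0858 -0.0491]
top near + 14 X [0.0124 0.0145 0.0166] Y [-0.0829 -0.0608]
```

View pics/wr10.png

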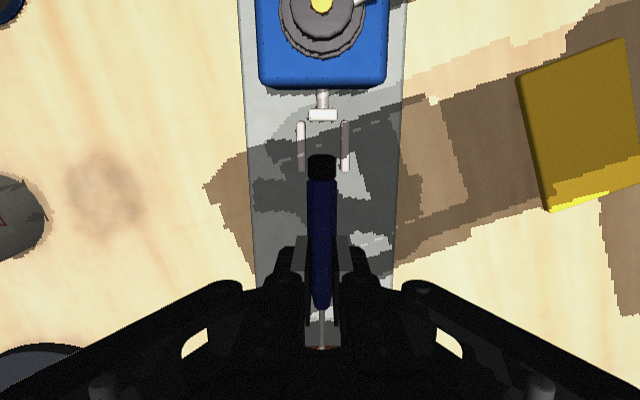

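Wrist view: handle cap (322,165) sits centred between the rear cheeks (300/345,147), just ahead of the white pusher (322,115). Descending.

drive_tool:
  deltas:
    - [[0,0,0.12],[0,0,0],0]
    - [[0,0,0.15],[0,0,0],0]
    - [[0,0,0.15],[0,0,0],0]
    - [[0,0,0.08],[0,0,0],0]
    - [[0,0,0.05],[0,0,0],0]
    - [[0,0,0],[0,0,0],0]
    - [[0,0,0],[0,0,0],0]

```text
time_s: 23.82
tool_pos: [0.5959, 0.2073, -0.0153]
tcp_rot: [0.002, -0.613, 0.79, -0.001]
wrist_force: [0.5, -0.4, 0.1]
opening: 0.103
gripper_force: 58.9
```

drive_tool:
  deltas:
    - [[0,0,0.007],[0,0,0],0]
    - [[0,0,0.007],[0,0,0],0]
    - [[0,0,0],[0,0,0],0]

```text
time_s: 24.07
tool_pos: [0.5957, 0.2073, -0.0176]
tcp_rot: [0.002, -0.613, 0.79, -0.001]
wrist_force: [0.1, 0.1, -0.3]
opening: 0.103
gripper_force: 58.9
```

drive_tool:
  deltas:
    - [[0,0,0.007],[0,0,0],0]
    - [[0,0,0],[0,0,0],0]

```text
time_s: 24.23
tool_pos: [0.5954, 0.2072, -0.0192]
tcp_rot: [0.001, -0.613, 0.79, -0.0]
wrist_force: [0.2, 0.5, 0.3]
opening: 0.101
gripper_force: 58.9
```

drive_tool:
  deltas:
    - [[0,0,0.007],[0,0,0],0]
    - [[0,0,0],[0,0,0],0]

```text
time_s: 24.4
tool_pos: [0.5953, 0.2072, -0.0205]
tcp_rot: [0.001, -0.613, 0.79, -0.0]
wrist_force: [-0.0, 0.7, -1.4]
opening: 0.103
gripper_force: 58.9
```

drive_tool:
  deltas:
    - [[0,0,0.008],[0,0,0],0]
    - [[0,0,0.008],[0,0,0],0]
    - [[0,0,0],[0,0,0],0]

```text
time_s: 24.65
tool_pos: [0.5952, 0.2072, -0.0231]
tcp_rot: [0.001, -0.613, 0.79, -0.0]
wrist_force: [0.4, -0.0, -0.9]
opening: 0.106
gripper_force: 58.9
```

drive_tool:
  deltas:
    - [[0,0,0.007],[0,0,0],0]
    - [[0,0,0],[0,0,0],0]

```text
time_s: 24.82
tool_pos: [0.5953, 0.2072, -0.024]
tcp_rot: [0.001, -0.613, 0.79, -0.0]
wrist_force: [0.4, -0.9, -0.6]
opening: 0.103
gripper_force: 58.9
```

drive_tool:
  deltas:
    - [[0,0,0.007],[0,0,0],0]
    - [[0,0,0],[0,0,0],0]

```text
time_s: 24.98
tool_pos: [0.5953, 0.2072, -0.025]
tcp_rot: [0.001, -0.613, 0.79, -0.0]
wrist_force: [0.7, -0.2, -0.7]
opening: 0.105
gripper_force: 58.9
```

drive_tool:
  deltas:
    - [[0,0,0.007],[0,0,0],0]
    - [[0,0,0],[0,0,0],0]

```text
time_s: 25.15
tool_pos: [0.5955, 0.2073, -0.0252]
tcp_rot: [0.001, -0.613, 0.79, -0.001]
wrist_force: [-2.6, 0.4, 4.9]
opening: 0.103
gripper_force: 59.5
```

Contact at 5 N. Ease off and open.

drive_tool:
  deltas:
    - [[0,0,-0.003],[0,0,0],0]
    - [[0,0,0],[0,0,0],0.25]
    - [[0,0,0],[0,0,0],0.25]
    - [[0,0,0],[0,0,0],0.45]
    - [[0,0,0],[0,0,0],0.45]
    - [[0,0,0],[0,0,0],0.45]
    - [[0,0,-0.05],[0,0,0],0.45]
    - [[0,0,-0.1],[0,0,0],0.45]

```text
time_s: 25.82
tool_pos: [0.5943, 0.207, -0.0039]
tcp_rot: [-0.0, -0.613, 0.79, 0.0]
wrist_force: [-0.9, -0.3, 0.0]
opening: 0.447
gripper_force: 0.0
```

drive_tool:
  deltas:
    - [[0,0,-0.2],[0,0,0],0.45]
    - [[0,0,-0.25],[0,0,0],0.45]
    - [[0,0,-0.25],[0,0,0],0.45]
    - [[0,0,-0.25],[0,0,0],0.45]
    - [[0,0,-0.25],[0,0,0],0.3]
    - [[0,0,-0.25],[0,0,0],0.1]
    - [[0,0,0],[0,0,0],0]
    - [[0,0,0],[0,0,0],0]

```text
time_s: 26.48
tool_pos: [0.5954, 0.2072, 0.2174]
tcp_rot: [0.003, -0.613, 0.79, -0.002]
wrist_force: [-0.6, -0.2, -0.2]
opening: 0.002
gripper_force: 0.0
```

Run:
```python
from fd import *
goto(None,None)
for n in("wrist","top","side"):
    w=find((.56,.64,.12,.27,.035),n);C=cloud(w);d=C-O;X=d@np.array([.970,-.242,0]);Y=d@F
    h=cv2.cvtColor(w["frame"],cv2.COLOR_RGB2HSV).astype(int)
    m=(abs(X)<.011)&(Y>-.084)&(Y<.07)&(C[...,2]>.0145)&(C[...,2]<.035)
    if m.any(): print(n,"driver Y",np.percentile(Y[m],[1,99]).round(4),"X",np.percentile(X[m],[5,50,95]).round(4),"z",np.percentile(C[m][:,2],[50,95]).round(4))
    m=(((h[...,0]<6)|(h[...,0]>172))&(h[...,1]>170)&(C[...,2]>.115)&(C[...,2]<.13));print("grip",C[m].mean(0).round(4) if m.any() else None)
```

```text
pos [0.5954 0.2072 0.2174] q [ 0.15  0.51  1.01  0.    1.61 -2.74] F [-0.6 -0.2 -0.2] open 0.002 t 26.48
wrist 542 median [0.594  0.1964 0.0191] ang 80.6 blue ends [0.583  0.1308] [0.5995 0.2297]
   z 50/90: [0.0191 0.0207]
wrist driver Y [-0.0837  0.0533] X [-0.0036  0.0016  0.0066] z [0.0185 0.0208]
grip None
top 99 median [0.592  0.1961 0.0199] ang 75.4 blue ends [0.5853 0.1704] [0.6004 0.2282]
   z 50/90: [0.0199 0.0225]
top driver Y [-0.0787  0.0011] X [-0.0061 -0.0009  0.0049] z [0.0196 0.0235]
grip [0.4697 0.0543 0.1199]
side 19 median [0.5933 0.1955 0.0207] ang 80.8 blue ends [0.5902 0.1761] [0.598  0.2243]
   z 50/90: [0.0207 0.0227]
side driver Y [-0.0589  0.0514] X [-0.0032  0.0019  0.0067] z [0.0196 0.0225]
grip [0.4621 0.0693 0.1189]
```

Driver lies in the trough at 76°, within about 1 mm of the centre line, and the lever grip is at rest at (0.461, 0.070, 0.119). I turn the tool a half turn so that joint 6 stays in range, then push the grip with shut fingers.

drive_tool:
  deltas:
    - [[0,0,0],[0,0,0.058],0]
    - [[0,0,0],[0,0,0.058],0]
    - [[0,0,0],[0,0,0.058],0]
    - [[0,0,0],[0,0,0.058],0]
    - [[0,0,0],[0,0,0.058],0]
    - [[0,0,0],[0,0,0.058],0]
    - [[0,0,0],[0,0,0.058],0]
    - [[0,0,0],[0,0,0.058],0]

```text
time_s: 27.3
tool_pos: [0.5943, 0.207, 0.213]
tcp_rot: [-0.0, -0.17, 0.986, 0.0]
wrist_force: [-0.2, -0.4, -0.5]
opening: -0.002
gripper_force: 0.0
```

drive_tool:
  deltas:
    - [[0,0,0],[0,0,0.058],0]
    - [[0,0,0],[0,0,0.058],0]
    - [[0,0,0],[0,0,0.058],0]
    - [[0,0,0],[0,0,0.058],0]
    - [[0,0,0],[0,0,0.058],0]
    - [[0,0,0],[0,0,0.058],0]
    - [[0,0,0],[0,0,0.058],0]
    - [[0,0,0],[0,0,0.058],0]

```text
time_s: 27.97
tool_pos: [0.5943, 0.2069, 0.213]
tcp_rot: [-0.0, 0.31, 0.951, 0.0]
wrist_force: [0.1, 0.9, -1.2]
opening: -0.002
gripper_force: 0.0
```

drive_tool:
  deltas:
    - [[0,0,0],[0,0,0.058],0]
    - [[0,0,0],[0,0,0.058],0]
    - [[0,0,0],[0,0,0.058],0]
    - [[0,0,0],[0,0,0.058],0]
    - [[0,0,0],[0,0,0.058],0]
    - [[0,0,0],[0,0,0.058],0]
    - [[0,0,0],[0,0,0.058],0]
    - [[0,0,0],[0,0,0.058],0]

```text
time_s: 28.63
tool_pos: [0.5943, 0.2069, 0.2129]
tcp_rot: [-0.0, 0.718, 0.696, -0.0]
wrist_force: [-0.3, 0.8, -0.5]
opening: -0.003
gripper_force: 0.0
```

```bash
cat >> h.py <<'E'
XD=np.array([.970,-.242,0]); PV=O-.14*F
RL=frame([0,0,-1],XD)
def lev(phi,back,z): return PV-.11*np.cos(phi)*XD+(.11*np.sin(phi)-back)*F+np.array([0,0,z])
E
python3 - <<'E'
from h import *
goto(lev(-.5,.045,.045),RL);print(lev(-.5,.045,.045))
E
```

```text
pos [0.5943 0.2069 0.2129] q [0.15 0.51 1.02 0.   1.61 0.18] F [-0.3  0.8 -0.5] open -0.003 t 28.63
shift [-1.232 -0.924  1.12 ]
turn [-0.04 -0.02 12.17] share [-4.000e-04 -1.000e-04  1.014e-01]
[0.44982963 0.02675654 0.045     ]
```

drive_tool:
  deltas:
    - [[0,0,0],[0,0,0.05],0]
    - [[0,0,0],[0,0,0.051],0]
    - [[-0.23,-0.107,0],[0,0,0],0]
    - [[-0.23,-0.107,0],[0,0,0],0]
    - [[-0.23,-0.107,0],[0,0,0],0]
    - [[-0.23,-0.107,0],[0,0,0],0]
    - [[-0.23,-0.107,0],[0,0,0],0]
    - [[-0.24,-0.107,0],[0,0,0],0]

```text
time_s: 29.3
tool_pos: [0.4502, 0.0263, 0.2129]
tcp_rot: [-0.001, 0.786, 0.619, 0.0]
wrist_force: [1.0, -0.8, 0.8]
opening: -0.0
gripper_force: 0.0
```

drive_tool:
  deltas:
    - [[0,0,0.2],[0,0,0],0]
    - [[0,0,0.2],[0,0,0],0]
    - [[0,0,0.2],[0,0,0],0]
    - [[0,0,0.2],[0,0,0],0]
    - [[0,0,0.2],[0,0,0],0]
    - [[0,0,0.12],[0,0,0],0]
    - [[0,0,0],[0,0,0],0]
    - [[0,0,0],[0,0,0],0]

```text
time_s: 29.97
tool_pos: [0.4519, 0.0273, 0.0454]
tcp_rot: [-0.001, 0.786, 0.618, 0.0]
wrist_force: [0.7, 0.5, 0.3]
opening: 0.002
gripper_force: 0.0
```

Run:
```python
from h import *
goto(lev(-.5,.02,.045),RL)
b=snap("side");a=snap("top")
i=cv2.resize(b["frame"][130:240,220:350],None,fx=3.5,fy=3.5,interpolation=cv2.INTER_CUBIC)
j=cv2.resize(a["frame"][160:280,220:330],None,fx=3.2,fy=3.2,interpolation=cv2.INTER_CUBIC)[:385]
cv2.imwrite("pics/l1.png",np.hstack([i[:384,:440],j[:384]])[:,:,::-1])
q,h,C,w=toolcloud("wrist");H,S,V=h[...,0],h[...,1],h[...,2]
m=((H<6)|(H>172))&(S>150)&(C[...,2]>.06)&(C[...,2]<.13)&(C[...,0]<.55);print("grip in tool",m.sum(),q[m].mean(0).round(4) if m.any() else"",np.percentile(q[m],[3,97],axis=0).round(4) if m.any() else "")
```

```text
pos [0.4519 0.0273 0.0454] q [-0.2   0.39  1.78  0.    0.97  0.03] F [0.7 0.5 0.3] open 0.002 t 29.97
shift [ 0.16  -0.011  0.003]
turn [-0.06 -0.07  0.4 ] share [-0.0005 -0.0006  0.0033]
grip in tool 2389 [ 0.0473 -0.0016 -0.0688] [[ 0.039  -0.009  -0.0724]
 [ 0.0545  0.0055 -0.0436]]
```

View pics/l1.png

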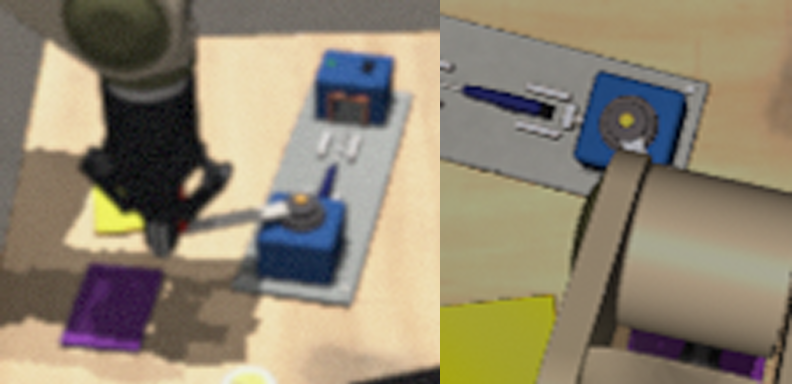

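Side and top crops: the shut fingers stand behind the red grip, and the driver is in the trough just before the pusher. Approach to contact.

drive_tool:
  deltas:
    - [[0.08,0,0],[0,0,0],0]
    - [[0.08,-0.01,0],[0,0,0],0]
    - [[0.01,0,0],[0,0,0],0]
    - [[0.01,0,0],[0,0,0],0]

```text
time_s: 30.45
tool_pos: [0.4574, 0.0537, 0.0469]
tcp_rot: [0.001, 0.785, 0.619, 0.001]
wrist_force: [-3.1, -3.6, 1.7]
opening: -0.0
gripper_force: 2.1
```

drive_tool:
  deltas:
    - [[0.01,0,0],[0,0,0],0]
    - [[0,0,0],[0,0,0],0]

```text
time_s: 30.62
tool_pos: [0.4576, 0.0548, 0.0464]
tcp_rot: [0.001, 0.786, 0.618, 0.001]
wrist_force: [-3.2, -3.9, 2.3]
opening: -0.002
gripper_force: 2.0
```

drive_tool:
  deltas:
    - [[0.02,-0.01,0],[0,0,0],0]
    - [[0,0,0],[0,0,0],0]

```text
time_s: 30.78
tool_pos: [0.4569, 0.0583, 0.0462]
tcp_rot: [0.0, 0.786, 0.618, 0.001]
wrist_force: [-2.5, -2.8, 2.7]
opening: 0.001
gripper_force: 2.0
```

```bash
cat > g.py <<'E'
from h import *
goto(None,RL)
q,h,C,w=toolcloud("wrist");H,S,V=h[...,0],h[...,1],h[...,2]
m=((H<6)|(H>172))&(S>150)&(C[...,2]>.11)&(C[...,2]<.13)&(C[...,0]<.55);c=C[m].mean(0);d=c-PV
print("grip",c.round(4),"tool",q[m].mean(0).round(4),"phi",np.arctan2(d@F,-(d@XD)).round(3),"r",np.hypot(d@F,d@XD).round(4))
E
python3 g.py
```

```text
pos [0.4569 0.0583 0.0462] q [-0.13  0.4   1.76  0.    0.98  0.11] F [-2.5 -2.8  2.7] open 0.001 t 30.78
turn [ 0.11 -0.07  0.39] share [ 0.001  -0.0005  0.0033]
grip [0.4609 0.0801 0.1177] tool [ 0.0223 -0.0011 -0.0714] phi -0.413 r 0.1077
```

drive_tool:
  deltas:
    - [[0.038,-0.014,0],[0,0,0],0]
    - [[0.038,-0.014,0],[0,0,0],0]
    - [[0.036,-0.009,0],[0,0,0],0]
    - [[0.036,-0.009,0],[0,0,0],0]
    - [[0.036,-0.005,0],[0,0,0],0]
    - [[0.036,-0.005,0],[0,0,0],0]
    - [[0.036,-0.002,0],[0,0,0],0]
    - [[0.036,-0.002,0],[0,0,0],0]

```text
time_s: 31.5
tool_pos: [0.4582, 0.103, 0.046]
tcp_rot: [0.0, 0.786, 0.618, 0.001]
wrist_force: [-4.2, -5.1, 1.9]
opening: 0.0
gripper_force: 2.6
```

drive_tool:
  deltas:
    - [[0.036,0.002,0],[0,0,0],0]
    - [[0.036,0.002,0],[0,0,0],0]
    - [[0.036,0.005,0],[0,0,0],0]
    - [[0.036,0.005,0],[0,0,0],0]
    - [[0.036,0.009,0],[0,0,0],0]
    - [[0.036,0.009,0],[0,0,0],0]

```text
time_s: 32.0
tool_pos: [0.4703, 0.1332, 0.0459]
tcp_rot: [0.0, 0.786, 0.618, 0.0]
wrist_force: [-4.9, -5.4, 0.1]
opening: 0.004
gripper_force: 2.9
```

```bash
python3 g.py
```

```text
pos [0.4703 0.1332 0.0459] q [0.03 0.44 1.68 0.   1.02 0.27] F [-4.9 -5.4  0.1] open 0.004 t 32.0
turn [ 0.02 -0.02  0.4 ] share [ 0.0002 -0.0001  0.0033]
grip [0.4727 0.1551 0.1177] tool [ 0.0212 -0.0031 -0.0717] phi 0.298 r 0.1102
```

drive_tool:
  deltas:
    - [[0.028,0.01,0],[0,0,0],0]
    - [[0.028,0.01,0],[0,0,0],0]
    - [[0.024,0.01,0],[0,0,0],0]
    - [[0,0,0],[0,0,0],0]

```text
time_s: 32.38
tool_pos: [0.4777, 0.1439, 0.046]
tcp_rot: [0.0, 0.786, 0.618, 0.0]
wrist_force: [-4.0, -5.8, 0.6]
opening: -0.001
gripper_force: 3.0
```

drive_tool:
  deltas:
    - [[0.01,0.005,0],[0,0,0],0]
    - [[0.01,0.005,0],[0,0,0],0]
    - [[0,0,0],[0,0,0],0]

```text
time_s: 32.63
tool_pos: [0.4797, 0.1462, 0.0459]
tcp_rot: [0.0, 0.786, 0.618, 0.0]
wrist_force: [-3.8, -5.5, 1.5]
opening: -0.0
gripper_force: 3.0
```

```bash
python3 g.py
```

```text
pos [0.4797 0.1462 0.0459] q [0.06 0.46 1.65 0.   1.03 0.3 ] F [-3.8 -5.5  1.5] open -0.0 t 32.63
turn [ 0.03 -0.02  0.4 ] share [ 0.0002 -0.0002  0.0033]
grip [0.4813 0.1682 0.1177] tool [ 0.0219 -0.0035 -0.0718] phi 0.44 r 0.1107
```

drive_tool:
  deltas:
    - [[0.008,0.004,0],[0,0,0],0]
    - [[0.008,0.004,0],[0,0,0],0]
    - [[0,0,0],[0,0,0],0]

```text
time_s: 32.93
tool_pos: [0.4813, 0.1481, 0.0459]
tcp_rot: [0.0, 0.786, 0.618, 0.0]
wrist_force: [-4.1, -5.5, -0.8]
opening: 0.001
gripper_force: 3.0
```

drive_tool:
  deltas:
    - [[0.008,0.004,0],[0,0,0],0]
    - [[0,0,0],[0,0,0],0]

```text
time_s: 33.1
tool_pos: [0.4822, 0.1491, 0.0459]
tcp_rot: [0.0, 0.786, 0.618, 0.0]
wrist_force: [-4.3, -5.8, 1.0]
opening: -0.0
gripper_force: 3.0
```

drive_tool:
  deltas:
    - [[0.006,0.003,0],[0,0,0],0]
    - [[0,0,0],[0,0,0],0]

```text
time_s: 33.27
tool_pos: [0.4828, 0.1499, 0.0459]
tcp_rot: [0.0, 0.786, 0.618, 0.0]
wrist_force: [-3.6, -5.1, 1.5]
opening: 0.001
gripper_force: 3.1
```

drive_tool:
  deltas:
    - [[0.004,0.002,0],[0,0,0],0]
    - [[0,0,0],[0,0,0],0]

```text
time_s: 33.43
tool_pos: [0.4831, 0.1504, 0.0459]
tcp_rot: [0.0, 0.786, 0.618, 0.0]
wrist_force: [-5.2, -5.1, 0.9]
opening: -0.002
gripper_force: 3.0
```

drive_tool:
  deltas:
    - [[0.004,0.002,0],[0,0,0],0]
    - [[0,0,0],[0,0,0],0]

```text
time_s: 33.6
tool_pos: [0.4836, 0.1509, 0.0459]
tcp_rot: [0.0, 0.786, 0.618, 0.0]
wrist_force: [-4.1, -4.8, 1.2]
opening: 0.002
gripper_force: 3.1
```

drive_tool:
  deltas:
    - [[0.004,0.002,0],[0,0,0],0]
    - [[0,0,0],[0,0,0],0]

```text
time_s: 33.77
tool_pos: [0.484, 0.1514, 0.0459]
tcp_rot: [0.0, 0.786, 0.618, 0.0]
wrist_force: [-4.2, -5.3, 0.6]
opening: -0.002
gripper_force: 3.1
```

drive_tool:
  deltas:
    - [[0.004,0.002,0],[0,0,0],0]
    - [[0,0,0],[0,0,0],0]

```text
time_s: 33.93
tool_pos: [0.4844, 0.1519, 0.0459]
tcp_rot: [0.0, 0.786, 0.618, 0.0]
wrist_force: [-3.5, -5.5, 1.2]
opening: -0.002
gripper_force: 3.1
```

```bash
python3 g.py
```

```text
pos [0.4844 0.1519 0.0459] q [0.07 0.47 1.63 0.   1.04 0.31] F [-3.5 -5.5  1.2] open -0.002 t 33.93
turn [ 0.01 -0.01  0.4 ] share [ 0.     -0.0001  0.0033]
grip [0.486  0.1739 0.1177] tool [ 0.0218 -0.0037 -0.0718] phi 0.506 r 0.111
```

drive_tool:
  deltas:
    - [[0.004,0.002,0],[0,0,0],0]
    - [[0,0,0],[0,0,0],0]

```text
time_s: 34.15
tool_pos: [0.4849, 0.1524, 0.0459]
tcp_rot: [0.0, 0.786, 0.618, 0.0]
wrist_force: [-4.8, -5.5, 0.6]
opening: -0.002
gripper_force: 3.1
```

drive_tool:
  deltas:
    - [[0.004,0.002,0],[0,0,0],0]
    - [[0,0,0],[0,0,0],0]

```text
time_s: 34.32
tool_pos: [0.4853, 0.1529, 0.0459]
tcp_rot: [0.0, 0.786, 0.618, 0.0]
wrist_force: [-4.5, -5.0, 1.7]
opening: 0.004
gripper_force: 3.1
```

drive_tool:
  deltas:
    - [[0.003,0.0015,0],[0,0,0],0]
    - [[0,0,0],[0,0,0],0]

```text
time_s: 34.48
tool_pos: [0.4855, 0.1533, 0.0459]
tcp_rot: [-0.0, 0.786, 0.618, 0.0]
wrist_force: [-4.4, -5.5, 0.6]
opening: 0.0
gripper_force: 3.1
```

drive_tool:
  deltas:
    - [[0.004,0.002,0],[0,0,0],0]
    - [[0,0,0],[0,0,0],0]

```text
time_s: 34.65
tool_pos: [0.486, 0.1538, 0.0459]
tcp_rot: [-0.0, 0.786, 0.618, 0.0]
wrist_force: [-5.3, -5.3, 1.4]
opening: 0.006
gripper_force: 3.1
```

drive_tool:
  deltas:
    - [[0.004,0.002,0],[0,0,0],0]
    - [[0,0,0],[0,0,0],0]

```text
time_s: 34.82
tool_pos: [0.4863, 0.1542, 0.0459]
tcp_rot: [-0.0, 0.786, 0.618, -0.0]
wrist_force: [-5.8, -6.6, 0.2]
opening: -0.002
gripper_force: 3.5
```

drive_tool:
  deltas:
    - [[0.004,0.002,0],[0,0,0],0]
    - [[0,0,0],[0,0,0],0]

```text
time_s: 34.98
tool_pos: [0.4864, 0.1544, 0.0457]
tcp_rot: [-0.0, 0.786, 0.618, -0.001]
wrist_force: [-6.5, -8.1, 1.4]
opening: -0.002
gripper_force: 4.6
```

```bash
python3 g.py
```

```text
pos [0.4864 0.1544 0.0457] q [ 0.08  0.47  1.62 -0.    1.05  0.31] F [-6.5 -8.1  1.4] open -0.002 t 34.98
turn [-0.06  0.07  0.41] share [-0.0005  0.0006  0.0034]
grip [0.4881 0.1762 0.1177] tool [ 0.0215 -0.0036 -0.072 ] phi 0.534 r 0.111
```

drive_tool:
  deltas:
    - [[0.003,0.0015,0],[0,0,0],0]
    - [[0,0,0],[0,0,0],0]

```text
time_s: 35.2
tool_pos: [0.4864, 0.1545, 0.0457]
tcp_rot: [-0.0, 0.786, 0.618, -0.001]
wrist_force: [-6.4, -9.6, 1.5]
opening: 0.002
gripper_force: 5.3
```

```bash
python3 g.py
python3 - <<'E'
from h import *
for n in("side","top"):
    w=snap(n,"stop_"+n);C=cloud(w);d=C-O;X=d@XD;Y=d@F
    h=cv2.cvtColor(w["frame"],cv2.COLOR_RGB2HSV).astype(int)
    m=(abs(X)<.014)&(Y>-.08)&(Y<.075)&(C[...,2]>.0145)&(C[...,2]<.035)&(h[...,0]>100)&(h[...,0]<130)&(h[...,1]>90)
    if m.any(): print(n,m.sum(),"handle Y",np.percentile(Y[m],[2,98]).round(4),"X",np.percentile(X[m],[5,50,95]).round(4))
b=load("stop_side");cv2.imwrite("pics/l2.png",cv2.resize(b["frame"][130:240,230:360],None,fx=5,fy=5,interpolation=cv2.INTER_CUBIC)[:,:,::-1])
E
```

```text
pos [0.4864 0.1545 0.0457] q [ 0.08  0.47  1.62 -0.    1.05  0.31] F [-6.4 -9.6  1.5] open 0.002 t 35.2
turn [-0.09  0.1   0.41] share [-0.0007  0.0008  0.0034]
grip [0.4881 0.1763 0.1177] tool [ 0.0214 -0.0036 -0.072 ] phi 0.535 r 0.1111
side 12 handle Y [-0.0104  0.0304] X [-0.0008  0.0012  0.0039]
top 91 handle Y [-0.0135  0.0449] X [-0.0042 -0.      0.0045]
```

At the stop with about 11.5 N, below the knuckle's 20 N; the position is unchanged under the last increment, and the driver was fed about 49 mm. I back off along the arc, letting the lever follow.

drive_tool:
  deltas:
    - [[-0.033,-0.016,0],[0,0,0],0]
    - [[-0.033,-0.016,0],[0,0,0],0]
    - [[-0.034,-0.013,0],[0,0,0],0]
    - [[-0.034,-0.013,0],[0,0,0],0]
    - [[-0.036,-0.009,0],[0,0,0],0]
    - [[-0.036,-0.009,0],[0,0,0],0]
    - [[-0.036,-0.005,0],[0,0,0],0]
    - [[-0.036,-0.005,0],[0,0,0],0]

```text
time_s: 36.02
tool_pos: [0.4668, 0.1173, 0.0463]
tcp_rot: [0.001, 0.786, 0.618, 0.002]
wrist_force: [1.8, -5.0, -0.8]
opening: 0.003
gripper_force: 2.4
```

drive_tool:
  deltas:
    - [[-0.036,0,0],[0,0,0],0]
    - [[-0.036,0,0],[0,0,0],0]
    - [[-0.036,0,0],[0,0,0],0]
    - [[-0.036,0.005,0],[0,0,0],0]
    - [[-0.036,0.005,0],[0,0,0],0]
    - [[-0.036,0.009,0],[0,0,0],0]
    - [[-0.036,0.009,0],[0,0,0],0]
    - [[-0.036,0.009,0],[0,0,0],0]

```text
time_s: 36.68
tool_pos: [0.4612, 0.0747, 0.0462]
tcp_rot: [0.0, 0.786, 0.618, 0.001]
wrist_force: [1.7, -3.7, -0.6]
opening: 0.001
gripper_force: 1.3
```

drive_tool:
  deltas:
    - [[-0.034,0.01,0],[0,0,0],0]
    - [[-0.034,0.01,0],[0,0,0],0]
    - [[-0.034,0.01,0],[0,0,0],0]
    - [[-0.034,0.01,0],[0,0,0],0]
    - [[-0.034,0,0],[0,0,0],0]
    - [[-0.05,0,0],[0,0,0],0]
    - [[-0.08,0,0],[0,0,0],0]
    - [[0,0,0],[0,0,0],0]

```text
time_s: 37.35
tool_pos: [0.4555, 0.0289, 0.046]
tcp_rot: [0.0, 0.786, 0.618, 0.001]
wrist_force: [0.8, 0.0, 0.3]
opening: 0.002
gripper_force: 0.0
```

```bash
python3 g.py
```

```text
pos [0.4555 0.0289 0.046 ] q [-0.2   0.4   1.77  0.    0.97  0.04] F [0.8 0.  0.3] open 0.002 t 37.35
turn [ 0.07 -0.08  0.34] share [ 0.0006 -0.0007  0.0028]
grip [0.4624 0.0728 0.1181] tool [ 0.0437 -0.0037 -0.072 ] phi -0.482 r 0.1078
```

Lever is back at rest, a swing of about 1.02 rad. I lift clear and take a final check.

drive_tool:
  deltas:
    - [[0,0,-0.2],[0,0,0],0]
    - [[0,0,-0.25],[0,0,0],0]
    - [[0,0,-0.25],[0,0,0],0]
    - [[0,0,-0.25],[0,0,0],0]
    - [[-0.2,0,-0.15],[0,0,0],0]
    - [[-0.25,0,0],[0,0,0],0]
    - [[-0.25,0,0],[0,0,0],0]
    - [[0,0,0],[0,0,0],0]

```text
time_s: 38.07
tool_pos: [0.4303, -0.0763, 0.2112]
tcp_rot: [0.001, 0.787, 0.617, 0.001]
wrist_force: [0.8, 0.1, -1.0]
opening: 0.001
gripper_force: 0.0
```

Run:
```python
from h import *
goto(None)
for n in("top","side"):
    w=snap(n,"fin_"+n);C=cloud(w);d=C-O;X=d@XD;Y=d@F
    h=cv2.cvtColor(w["frame"],cv2.COLOR_RGB2HSV).astype(int);H,S,V=h[...,0],h[...,1],h[...,2]
    m=(abs(X)<.011)&(Y>-.08)&(Y<.075)&(C[...,2]>.0145)&(C[...,2]<.035);k=m&(H>100)&(H<130)&(S>90)
    print(n,"driver Y",np.percentile(Y[m],[1,99]).round(4),"handle Y",np.percentile(Y[k],[2,98]).round(4),"X",np.percentile(X[k],[5,50,95]).round(4),"z",np.percentile(C[k][:,2],[50,95]).round(4))
    m=((H<6)|(H>172))&(S>170)&(C[...,2]>.115)&(C[...,2]<.13)&(C[...,0]<.52);c=C[m].mean(0);print("grip",c.round(4))
    for nm,b,z in(("jar",(.48,.6,-.12,-.03),.025),("phone",(.3,.45,-.2,-.03),.008),("spool",(.69,.8,-.05,.06),.03)):
        m=(C[...,0]>b[0])&(C[...,0]<b[1])&(C[...,1]>b[2])&(C[...,1]<b[3])&(C[...,2]>z)&(C[...,2]<.06);
        if m.sum()>9:r=cv2.minAreaRect((C[m][:,:2]*1e3).astype(np.float32));print(nm,np.round(r[0]))
t=load("fin_top");cv2.imwrite("pics/fin.png",cv2.resize(t["frame"][140:260,150:310],None,fx=5,fy=5,interpolation=cv2.INTER_CUBIC)[:,:,::-1])
```

```text
pos [ 0.4303 -0.0763  0.2112] q [-0.45  0.16  1.55  0.    1.43 -0.21] F [ 0.8  0.1 -1. ] open 0.001 t 38.07
top driver Y [-0.0222  0.0708] handle Y [-0.0137  0.0442] X [-0.0043  0.0001  0.0046] z [0.0202 0.0227]
grip [0.4616 0.0708 0.1192]
phone [ 346. -131.]
spool [772.   9.]
side driver Y [-0.0295  0.0693] handle Y [-0.0184  0.0324] X [-0.0015  0.0009  0.0038] z [0.0206 0.0228]
grip [0.461  0.0671 0.1185]
jar [521. -85.]
phone [ 382. -120.]
spool [772.   6.]
```

```bash
python3 -c "
from bench import arm
print(arm.close_job())"
```

```text
the job is handed in; nothing more can be done
None
```

The job is handed in: the screwdriver was laid on the pink pad, then regrasped and laid in the trough. The lever went to its stop at about 11.5 N, feeding the blade into the tunnel, and returned to rest; in the final pictures the jar and phone had not moved, and the spool, never approached, had no starting position to compare.

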